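# Unpack the spoon chest: lift the lid off its hinges and stand the spoons

### The job

Swing the lid of the wooden spoon chest up to vertical while its pins stay in the hinges, lift it straight up off its pins and lay it flat and centred on the blue trivet. Then stand every wooden spoon from the chest in the cups of the steel spoon stand, handle down and bowl up, leaving the stand upright. Do not knock over or push away the salt shaker or the katori.

Things in the scene. Friction and masses are not known exactly. Their poses are not given: they have to be found in the camera images.
- chest: dark wooden spoon chest, fixed to the table, open on top under its lid; outside 142 (x) x 252 (y) x 104 mm high, walls and floor 6 mm. Origin: centre of its underside; z up; the hinge is on its +x side, away from the robot (chest turned by up to about 10 degrees)
- chest_axis (a point): middle of the hinge line on the chest (x 81, y 0, z 109 mm in the chest's frame); the line runs along the chest's y. Brass brackets at y = +-136 mm, 122 mm high, are cradles 18 mm wide (x) for the lid's pins, narrowing to a mouth about 12 mm wide, open upwards
- chest_stop (a point): midway between the tops of two brass back stops (14 mm wide, at y = +-60 mm; this point x 93, z 154 mm in the chest's frame, on the stops' front faces); an open lid can lean on them a few degrees past vertical
- chest_rail (a point): middle of the top of a rail across the chest inside, along y, 4 mm thick, top at z = 47 mm; spoon handles lie in its four 15 mm wide slots at y = -60, -20, 20, 60 mm in the chest's frame, between teeth rising 9 mm above the rail
- lid: brown wooden lid, pale inlay on top, loose, about 400 g; panel 157 (x) x 248 (y) x 10 mm. Origin: middle of the panel at half thickness; z: normal of its top face. Hinge pins at the +x edge, pull bar at the -x edge. It turns up about the hinge line; let go short of vertical, it falls shut
- lid_axis (a point): middle of the line through the lid's two flat steel pins (x 73.5, y 0, z 0 mm in the lid's frame). A pin is 16 mm along x by 6 mm thick, out to y = +-141 mm: it leaves the bracket, straight up, only with the lid within about 20 degrees of vertical. 1 mm from chest_axis when shut, up to about 8 mm (play) when raised
- lid_bar (a point): middle of the lid's steel pull bar (x -113.5, y 0, z 0 mm in the lid's frame), 187 mm from the pins' line: round, 10 mm diameter, along y, in the panel's plane, 70 mm free length between two arms, 30 mm free gap to the panel's edge. It can turn between the fingers
- trivet: blue silicone trivet, fixed, 150 (x) x 200 (y) x 10 mm. Origin: centre of its underside, z up
- stand: steel spoon stand, loose, about 800 g: foot plate 90 (x) x 180 (y) x 6 mm with a row of four square-cornered cups along y, walls 3 mm, rim at z = 80 mm, cups' floor at z = 9 mm; cup centres at x = 0, y = about -59, -20, 20, 59 mm, each 44 mm (x) by 36 mm (y) inside. Origin: centre of the underside, z up
- salt: glass salt shaker with steel cap, loose, diameter 44, 71 mm tall, origin at its underside: a bystander
- katori0: steel katori (small bowl), loose, diameter 86, 36 mm tall, origin at its underside: a bystander
- spoon0: pale wooden spoon, 25 g (may be absent): straight handle 115 mm long, 10 mm wide (y) and 8 mm thick (z), then a flat bowl 27 mm across, 142 mm overall. Origin: middle of the handle's foot end; +x runs along the handle to the bowl. It starts in a slot of the chest, foot on the floor by the chest's -x wall, rising 38 degrees towards +x, bowl end up, top below the rim
- spoon1: pale wooden spoon, 25 g (may be absent): straight handle 115 mm long, 10 mm wide (y) and 8 mm thick (z), then a flat bowl 27 mm across, 142 mm overall. Origin: middle of the handle's foot end; +x runs along the handle to the bowl. It starts in a slot of the chest, foot on the floor by the chest's -x wall, rising 38 degrees towards +x, bowl end up, top below the rim
- spoon2: pale wooden spoon, 25 g (may be absent): straight handle 115 mm long, 10 mm wide (y) and 8 mm thick (z), then a flat bowl 27 mm across, 142 mm overall. Origin: middle of the handle's foot end; +x runs along the handle to the bowl. It starts in a slot of the chest, foot on the floor by the chest's -x wall, rising 38 degrees towards +x, bowl end up, top below the rim
- spoon3: pale wooden spoon, 25 g (may be absent): straight handle 115 mm long, 10 mm wide (y) and 8 mm thick (z), then a flat bowl 27 mm across, 142 mm overall. Origin: middle of the handle's foot end; +x runs along the handle to the bowl. It starts in a slot of the chest, foot on the floor by the chest's -x wall, rising 38 degrees towards +x, bowl end up, top below the rim

How it is judged:
On the way, in this order (a step that is already met when the one before it is completed fails the run):
1. the lid stands vertical (within about 15 degrees) with its pins still in the hinge brackets (angle between lid's own z axis and vertical between 1.31 and 1.85 rad and distance between lid_axis and chest_axis below 0.016 m), for 0.2 s.
2. the lid, still near vertical, is lifted straight up more than 2.5 cm off its hinges (angle between lid's own z axis and vertical between 1.2 and 1.95 rad and z of lid_axis in the frame of chest_axis above 0.025 m and horizontal distance between lid_axis and chest_axis below 0.04 m).
3. the lid lies flat on the trivet, let go (horizontal distance between lid and trivet below 0.045 m and angle between the z axis of lid and the z axis of trivet, either way round below 0.1 rad and height (world z) of lid below 0.03 m and contact force between lid and the fingers below 0.1 N), for 0.2 s.
At the end, for the whole second after the job is handed in: The lid lies flat (within 0.1 rad) on the trivet, its middle within 45 mm of the trivet's middle, at rest. Every spoon present stands in a cup of the stand, handle foot down inside (foot less than 40 mm above the table), bowl up, within 0.6 rad of vertical, at rest. The stand is upright (horizontal distance between lid and trivet below 0.045 m and angle between the z axis of lid and the z axis of trivet, either way round below 0.1 rad and height (world z) of lid below 0.03 m and linear speed of lid below 0.03 m/s and angle between each of spoon0, spoon1, spoon2, spoon3's own x axis and vertical below 0.6 rad and z of each of spoon0, spoon1, spoon2, spoon3 in the frame of stand below 0.04 m and x of spoon0 in the frame of stand between -0.027 and 0.027 m and y of spoon0 in the frame of stand between -0.082 and 0.082 m and linear speed of each of spoon0, spoon1, spoon2, spoon3 below 0.04 m/s and x of spoon1 in the frame of stand between -0.027 and 0.027 m and y of spoon1 in the frame of stand between -0.082 and 0.082 m and x of spoon2 in the frame of stand between -0.027 and 0.027 m and y of spoon2 in the frame of stand between -0.082 and 0.082 m and x of spoon3 in the frame of stand between -0.027 and 0.027 m and y of spoon3 in the frame of stand between -0.082 and 0.082 m and angle between stand's own z axis and vertical below 0.1 rad); the robot touches nothing.
It fails at once if the salt shaker or the loose katori is knocked over or pushed more than 3 cm (distance of any of salt, katori0 from where it was at the start of the episode above 0.03 m or angle between salt's own z axis and vertical above 0.5 rad).
It fails at once if the spoon stand is tipped over (angle between stand's own z axis and vertical above 0.6 rad).
Of spoon0, spoon1, spoon2, spoon3 only 3 to 4 are there at a start; the rules pass over those that are not, and their reading is None.
At some moment in a run one of stand may be knocked a few centimetres aside while the robot is not near it.
It also fails if it takes over 208 s, if anything falls off the work surface, if the arm or the gripper's body presses on something with over 40 N, if the wrist force passes 120 N, or if a joint passes its speed limit or range.

### The arm

A 6-joint arm with a two-finger parallel gripper is mounted at the origin on the work surface. World frame = base frame: x ahead of the robot, y to its left, z up, the work surface at z = 0. Lengths are in m, angles in rad, forces in N, time in s.
With the tool pointing down it reaches from about 0.275 to 0.825 m from the base axis. Payload 4.9 kg.
Tool frame: the origin (TCP) lies between the finger pads; the fingertips stand 19 mm ahead of it and the grasp point (between the pads) is the TCP (finger_overhang is the distance from the TCP to the fingertips, in m); z points along the fingers, y is the line along which they close (so a half turn about z gives the same grasp; the last joint's range is limited). The gripper opens to 85 mm and grips with 20 to 120 N. Pads are 22 mm wide; open, the fingers measure 114 mm over their backs; the gripper's body (76 mm by 85 mm) begins 54 mm behind the grasp point. The pads swing forward as they close: fully open they stand 13 mm farther back than shut.
Start: joints at [1.032, 0.326, -0.193, 1.052, 0, 1.437], TCP at [0.217, 0.506, 0.25] pointing down, gripper open.
Joint ranges: [-2.65, 2.65], [-0.97, 1.79], [-1.3, 1.35], [-1.93, 2.1], [-1.47, 1.37], [-3.14, 3.14]. Speed limits (rad/s): [2.57, 2.57, 3.14, 3.14, 3.14, 3.14].

### API

Orientations are given as a 3x3 rotation matrix whose columns are the frame's x, y, z axes.
In Python, from workcell import * gives the robot as it stands.
- The arm moves only by the shell command python3 -m pendant 'ROWS' [FORCE]. ROWS is JSON, a list of rows, each an object with "rotation": the turn, a rotation vector about the tool's x, y, z in rad, a list of three; "travel": the shift along the tool's x, y, z in cm, a list of three; "hand": the opening, from 0 (shut) to 1 (fully open). In form: [{"rotation": [wx, wy, wz], "travel": [tx, ty, tz], "hand": hand}, ...]. A call has 1 to 10 rows; each row shifts and turns the commanded pose from where the row before left it, along the tool's axes as they then stand; what a row does not reach is not made up. A row lasts 1/12 s, in which the tool goes at most 41.7 mm and 7.16 degrees, less where a joint would pass 70% of its speed; a pose out of reach is approached as far as the arm can. A call with a gripper value outside its range is refused whole. The fingers move at their own pace and stop on an object; FORCE is the grip in N (left out, the last holds). Time passes only in rows, so rows that do not move let the fingers close. It gives the time, the measured TCP pose, the force, the opening and the grip force at its end, in the units of the state.
- get_obs(): the state, without advancing time (a new reading comes with each control period).
- get_image(name): name is "side" or "top"; returns a dict with "frame" (480x640x3 uint8, blue, green, red), "fx", "fy", "cx", "cy" (pixels), "view" (4x4, takes a point from world to camera coordinates). Camera axes: x right, y down, z forward; pixel columns grow to the right and rows downward; lengths in m; the calibration is good to about 2 mm. A picture is of the moment at which its call begins. There is no depth.
- finish_job(): hands the job in; it is judged then, once.
The state is a dict: "clock": time; "joint_pos": joint angles; "qd": joint speeds; "joint_torque": joint torques, N m; "position": TCP position; "eef_rot": TCP orientation; "contact_force": force on the tool from outside, world axes, zero at the start; "wrist_torque": the same for the moment, N m; "width": opening from 0.0 (shut) to 1.0 (fully open); "finger_force": force on a finger pad.
Only numpy, scipy, OpenCV 4.12 (cv2) and the standard library are available. Lean on these libraries where they do the work, as an engineer would, in place of code of your own. Each camera call takes 0.05 s, during which the arm holds its last target. There are 200 camera calls.

## Working session

There is one attempt and no reset: what is moved stays moved. The work goes in short steps, Python scripts to look and compute and a shell command to move; the robot and the scene stay as the last step left them, time stands still between calls to the robot, and variables do not carry over. Pictures are saved under pics/ and viewed, at most 14 in all, crops included, and the job is handed in when it is done.

```bash
mkdir -p pics; ls
python3 - <<'E'
from workcell import *
import cv2,numpy as np
for n in("side","top"):
    d=get_image(n);cv2.imwrite(f"pics/{n}0.png",d["frame"]);print(n,d["fx"],d["cx"],d["cy"],np.round(d["view"],3).tolist())
o=get_obs();print({k:np.round(v,3).tolist() for k,v in o.items()})
E
```

```text
pics
side 463.55172474494066 320.8700743441473 235.36333634543863 [[0.921, -0.388, -0.015, -0.559], [-0.243, -0.545, -0.802, 0.237], [0.303, 0.743, -0.597, 0.934], [0.0, 0.0, 0.0, 1.0]]
top 452.7942746963542 323.9023490999092 243.50011591041076 [[0.018, -1.0, -0.007, -0.002], [-0.988, -0.016, -0.153, 0.613], [0.153, 0.01, -0.988, 0.821], [0.0, 0.0, 0.0, 1.0]]
{'clock': 0.1, 'joint_pos': [1.032, 0.327, -0.193, 1.052, -0.0, 1.437], 'qd': [0.002, -0.003, 0.002, -0.0, -0.001, 0.0], 'joint_torque': [0.0, -44.424, 26.304, 0.008, -0.0, 0.0], 'position': [0.216, 0.505, 0.25], 'eef_rot': [[-0.919, 0.394, -0.001], [0.394, 0.919, -0.001], [0.0, -0.002, -1.0]], 'contact_force': [0.665, 1.034, 0.425], 'wrist_torque': [-0.024, 0.03, 0.02], 'finger_force': 0.0, 'width': 1.002}
```

View pics/top0.png

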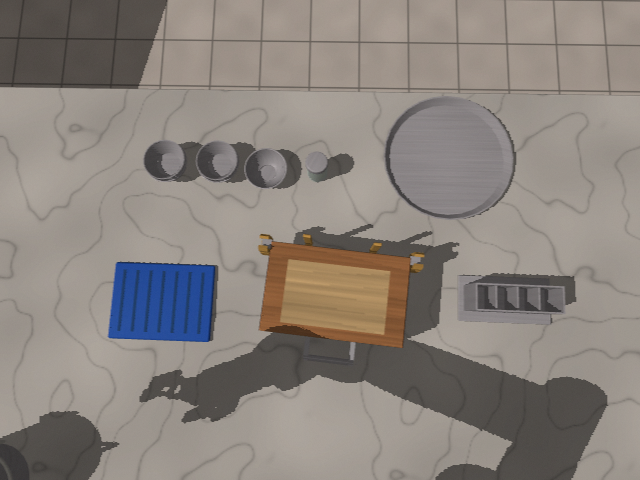

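View pics/side0.png

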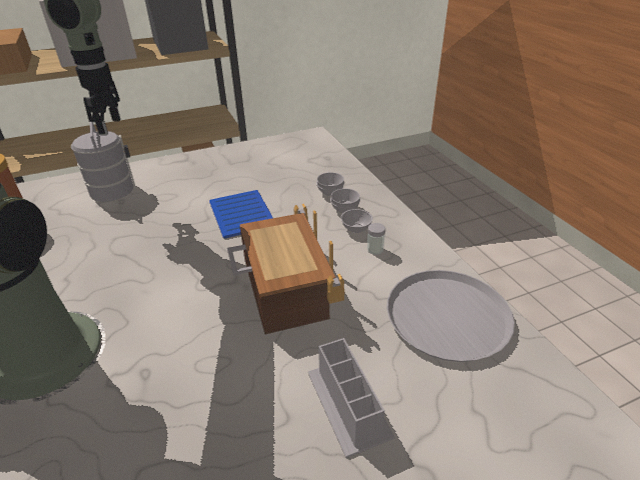

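```bash
cat > h.py <<'E'
from workcell import *
import cv2,numpy as np
from scipy.optimize import least_squares
from scipy.spatial.transform import Rotation as R
def cam(n):
    d=get_image(n); return d
def proj(d,P):
    P=np.atleast_2d(P); c=P@d["view"][:3,:3].T+d["view"][:3,3]
    return np.c_[d["fx"]*c[:,0]/c[:,2]+d["cx"],d["fy"]*c[:,1]/c[:,2]+d["cy"]]
def unproj(d,uv,z):
    V=d["view"];Rm=V[:3,:3];o=-Rm.T@V[:3,3]
    r=np.array([(uv[0]-d["cx"])/d["fx"],(uv[1]-d["cy"])/d["fy"],1])@Rm
    return o+r*(z-o[2])/r[2]
def fit(obs,x0,z0=0):
    """obs: list of (d, model pts Nx3, uv Nx2); pose x,y,yaw"""
    def W(p,M): return np.asarray(M)@R.from_euler('z',p[2]).as_matrix().T+[p[0],p[1],z0]
    r=least_squares(lambda p:np.concatenate([(proj(d,W(p,M))-uv).ravel() for d,M,uv in obs]),x0,loss='soft_l1')
    return r.x,np.sqrt(np.mean(r.fun**2))
def crop(d,x,y,w,h,s,f):
    cv2.imwrite(f,cv2.resize(d["frame"][y:y+h,x:x+w],None,fx=s,fy=s,interpolation=cv2.INTER_CUBIC))
E
python3 - <<'E'
from h import *
t=cam("top")
a=cv2.resize(t["frame"][225:375,245:445],None,fx=3,fy=3,interpolation=2)
b=cv2.resize(t["frame"][260:340,450:582],None,fx=3,fy=3,interpolation=2)[:240,:200*2]
c=np.zeros((450,600,3),np.uint8);c[:]=a
cv2.imwrite("pics/lid.png",cv2.resize(t["frame"][225:375,245:445],None,fx=4,fy=4,interpolation=2))
cv2.imwrite("pics/st.png",cv2.resize(t["frame"][260:340,450:582],None,fx=6,fy=6,interpolation=2))
E
```

```text
(no output)
```

View pics/lid.png

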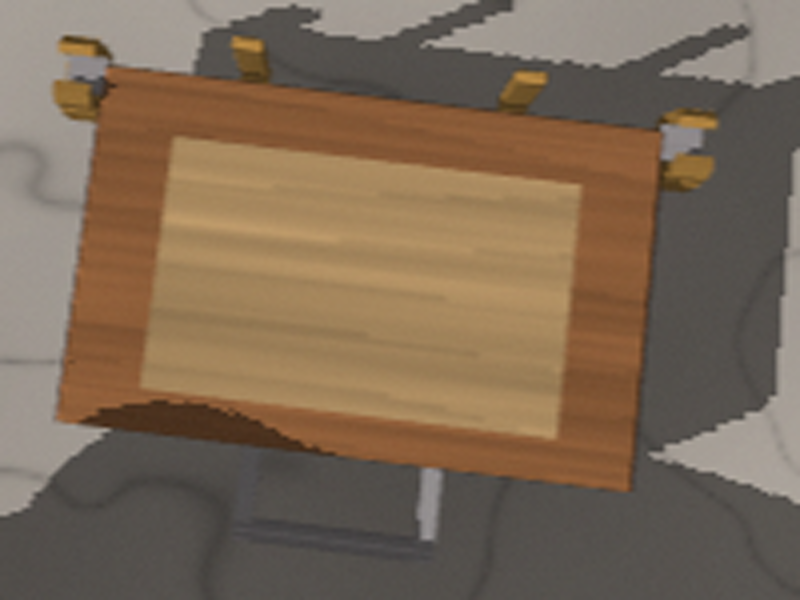

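View pics/st.png

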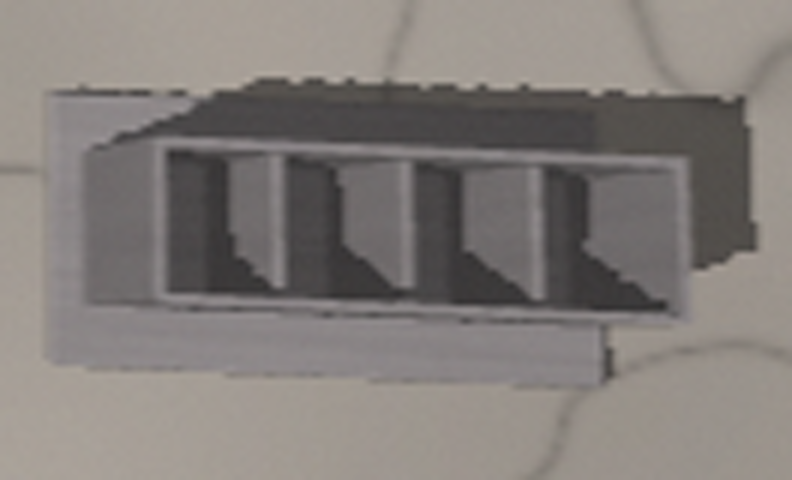

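Run:
```python
from h import *
t=cam("top")
f=lambda a,ox,oy,s:(np.array(a)+.5)/s-.5+[ox,oy]
lu=f([(105,67),(662,130),(630,490),(57,420)],245,225,4)
M=np.array([(86,124,114),(86,-124,114),(-71,-124,114),(-71,124,114)])/1e3
p,e=fit([(t,M,lu)],[.5,0,0]);print("chest",p,e)
Rz=R.from_euler('z',p[2]).as_matrix()
for n,q in dict(axis=(81,0,109),bar=(81-187,0,109),rail=(0,0,47)).items():print(n,Rz@np.array(q)/1e3+[p[0],p[1],0])
bu=f([(243,530),(430,548)],245,225,4)
print("bar seen",[unproj(t,u,.11) for u in bu])
su=f([(155,138),(690,157),(686,325),(153,305),(45,92),(45,362),(605,387)],450,260,6)
S=np.array([(25,80,80),(25,-80,80),(-25,-80,80),(-25,80,80),(45,90,6),(-45,90,6),(-45,-90,6)])/1e3
print("stand",fit([(t,S,su)],[.5,-.4,0]))
T=np.array([(75,100,10),(75,-100,10),(-75,-100,10),(-75,100,10)])/1e3
print("triv",fit([(t,T,np.array([(117,262.5),(215.5,264.5),(210.5,341),(109,337)]))],[.5,.4,0]))
for n,u,z in[("salt",(317,160),.071),("k",(267,166),.036),("k",(217,160),.036),("k",(165,160),.036)]:print(n,unproj(t,u,z))
```

```text
chest [ 0.50802194 -0.01286049 -0.0991895 ] 0.4529380217654551
axis [ 0.5886238  -0.02088167  0.109     ]
bar [ 0.40254295 -0.00236364  0.109     ]
rail [ 0.50802194 -0.01286049  0.047     ]
bar seen [array([0.40574039, 0.03598295, 0.11      ]), array([ 0.39972736, -0.04400646,  0.11      ])]
stand (array([ 0.51400223, -0.34629153, -0.02260714]), np.float64(0.5108344084920564))
triv (array([ 0.49936496,  0.32322259, -0.01416788]), np.float64(0.7160062295165075))
salt [0.77078631 0.02427477 0.071     ]
k [0.76899083 0.12487725 0.036     ]
k [0.77994024 0.22554228 0.036     ]
k [0.77835533 0.3299326  0.036     ]
```

```bash
cat > go.py <<'E'
# usage: go.py x y z  ycol_angle  tilt : remaining travel (cm, tool axes) and rotation to a target (tool z down, tilted forward by tilt)
import sys
from h import *
a=list(map(float,sys.argv[1:]));o=get_obs();E=np.array(o["eef_rot"]);p=np.array(o["position"])
print("clock",round(o["clock"],2),"p",p.round(4),"w",round(o["width"],3),"F",np.round(o["contact_force"],1),"q",np.round(o["joint_pos"],2))
if a:
    th=a[3];tl=a[4] if len(a)>4 else 0
    y=np.array([np.cos(th),np.sin(th),0]);x0=np.cross(y,[0,0,-1]);T=np.c_[x0,y,[0,0,-1]]@R.from_euler('y',-tl).as_matrix()
    print("travel cm",((np.array(a[:3])-p)@E*100).round(2),"rotvec",R.from_matrix(E.T@T).as_rotvec().round(3))
    print("travel in target axes",((np.array(a[:3])-p)@T*100).round(2),"zdir",T[:,2].round(2))
E
python3 -m pendant '[{"rotation":[0,0,0.12],"travel":[0,0,0],"hand":0.38},{"rotation":[0,0,0.12],"travel":[0,0,0],"hand":0.38},{"rotation":[0,0,0.12],"travel":[0,0,0],"hand":0.38},{"rotation":[0,0,0.12],"travel":[0,0,0],"hand":0.38},{"rotation":[0,0,0.12],"travel":[0,0,0],"hand":0.38},{"rotation":[0,0,0.12],"travel":[0,0,0],"hand":0.38},{"rotation":[0,0,0.12],"travel":[0,0,0],"hand":0.38},{"rotation":[0,0,0.12],"travel":[0,0,0],"hand":0.38},{"rotation":[0,0,0.12],"travel":[0,0,0],"hand":0.38},{"rotation":[0,0,0.12],"travel":[0,0,0],"hand":0.38}]' 30
python3 go.py .4025 -.0024 .19 -.099
```

```text
clock: 1.03
position: [0.2165, 0.5054, 0.25]
eef_rot: [[0.04, 0.999, -0.0], [0.999, -0.04, -0.0], [-0.001, -0.0, -1.0]]
contact_force: [0.3, -0.3, 0.7]
width: 0.379
finger_force: 0.0
clock 1.03 p [0.2165 0.5054 0.25  ] w 0.379 F [ 0.3 -0.3  0.7] q [ 1.03  0.33 -0.19  1.05  0.    2.64]
travel cm [-49.99  20.62   6.02] rotvec [-0.     0.001  0.059]
travel in target axes [-48.69  23.53   6.  ] zdir [ 0.  0. -1.]
```

```bash
python3 -m pendant '[{"rotation":[0,0,0.06],"travel":[0,0,0],"hand":0.38},{"rotation":[0,0,0],"travel":[-3.25,1.57,0],"hand":0.38},{"rotation":[0,0,0],"travel":[-3.25,1.57,0],"hand":0.38},{"rotation":[0,0,0],"travel":[-3.25,1.57,0],"hand":0.38},{"rotation":[0,0,0],"travel":[-3.25,1.57,0],"hand":0.38},{"rotation":[0,0,0],"travel":[-3.25,1.57,0],"hand":0.38},{"rotation":[0,0,0],"travel":[-3.25,1.57,0],"hand":0.38},{"rotation":[0,0,0],"travel":[-3.25,1.57,0],"hand":0.38},{"rotation":[0,0,0],"travel":[-3.25,1.57,0],"hand":0.38},{"rotation":[0,0,0],"travel":[-3.25,1.57,0],"hand":0.38}]' >/dev/null
python3 -m pendant '[{"rotation":[0,0,0],"travel":[-3.25,1.57,0],"hand":0.38},{"rotation":[0,0,0],"travel":[-3.25,1.57,0],"hand":0.38},{"rotation":[0,0,0],"travel":[-3.25,1.57,0],"hand":0.38},{"rotation":[0,0,0],"travel":[-3.25,1.57,0],"hand":0.38},{"rotation":[0,0,0],"travel":[-3.25,1.57,0],"hand":0.38},{"rotation":[0,0,0],"travel":[0,0,0],"hand":0.38}]' >/dev/null
python3 go.py .4025 -.0024 .114 -.099
```

```text
clock 2.37 p [0.3951 0.0269 0.2506] w 0.378 F [1.3 0.3 0.9] q [-0.12  0.04 -0.55  0.98 -0.    1.56]
travel cm [-2.81  0.99 13.67] rotvec [ 0.003  0.002 -0.003]
travel in target axes [-2.84  1.02 13.66] zdir [ 0.  0. -1.]
```

```bash
python3 -m pendant '[{"rotation":[0,0,0],"travel":[-2.8,1.0,2],"hand":0.38},{"rotation":[0,0,0],"travel":[0,0,2.9],"hand":0.38},{"rotation":[0,0,0],"travel":[0,0,2.9],"hand":0.38},{"rotation":[0,0,0],"travel":[0,0,2],"hand":0.38},{"rotation":[0,0,0],"travel":[0,0,0],"hand":0.38},{"rotation":[0,0,0],"travel":[0,0,0],"hand":0.38}]' >/dev/null
python3 go.py .4025 -.0024 .114 -.099
python3 - <<'E'
from h import *
t=cam("side");crop(t,150,120,240,180,3,"pics/g1.png")
E
```

```text
clock 2.87 p [0.3991 0.0035 0.1519] w 0.377 F [ 0.5 -0.6  0.4] q [-0.18  0.16 -0.7   0.71  0.    1.49]
travel cm [-0.56  0.41  3.78] rotvec [-0.003 -0.     0.005]
travel in target axes [-0.56  0.4   3.79] zdir [ 0.  0. -1.]
```

View pics/g1.png

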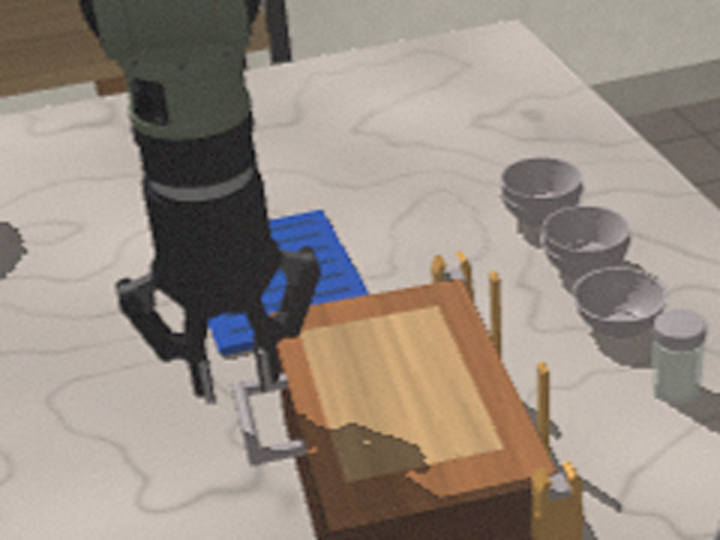

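```bash
python3 -m pendant '[{"rotation":[0,0,0],"travel":[-0.56,0.4,0],"hand":0.36},{"rotation":[0,0,0],"travel":[0,0,1.9],"hand":0.36},{"rotation":[0,0,0],"travel":[0,0,1.9],"hand":0.36},{"rotation":[0,0,0],"travel":[0,0,0],"hand":0.36},{"rotation":[0,0,0],"travel":[0,0,0],"hand":0.36},{"rotation":[0,0,0],"travel":[0,0,0],"hand":0},{"rotation":[0,0,0],"travel":[0,0,0],"hand":0},{"rotation":[0,0,0],"travel":[0,0,0],"hand":0},{"rotation":[0,0,0],"travel":[0,0,0],"hand":0},{"rotation":[0,0,0],"travel":[0,0,0],"hand":0}]' 35
python3 go.py .4025 -.0024 .114 -.099
```

```text
clock: 3.75
position: [0.402, -0.0028, 0.1153]
eef_rot: [[0.094, 0.996, -0.002], [0.996, -0.094, -0.0], [-0.001, -0.002, -1.0]]
contact_force: [-6.5, -0.1, 7.0]
width: 0.1
finger_force: 34.2
clock 3.75 p [ 0.402  -0.0028  0.1153] w 0.1 F [-6.5 -0.1  7. ] q [-0.19  0.22 -0.74  0.61 -0.    1.47]
travel cm [0.04 0.04 0.13] rotvec [-0.002  0.001  0.005]
travel in target axes [0.04 0.04 0.13] zdir [ 0.  0. -1.]
```

```bash
python3 -m pendant '[{"rotation":[0,0,0],"travel":[0,0.06,-1.47],"hand":0},{"rotation":[0,0,0],"travel":[0,0.17,-1.46],"hand":0},{"rotation":[0,0,0],"travel":[0,0.29,-1.44],"hand":0},{"rotation":[0,0,0],"travel":[0,0.4,-1.41],"hand":0},{"rotation":[0,0,0],"travel":[0,0.51,-1.38],"hand":0},{"rotation":[0,0,0],"travel":[0,0.62,-1.33],"hand":0},{"rotation":[0,0,0],"travel":[0,0.72,-1.28],"hand":0},{"rotation":[0,0,0],"travel":[0,0.81,-1.22],"hand":0},{"rotation":[0,0,0],"travel":[0,0,0],"hand":0},{"rotation":[0,0,0],"travel":[0,0,0],"hand":0}]'
python3 - <<'E'
from h import *
t=cam("side");crop(t,150,60,280,210,2.8,"pics/g2.png")
E
```

```text
clock: 4.58
position: [0.4388, -0.0061, 0.2248]
eef_rot: [[0.094, 0.996, 0.0], [0.996, -0.094, -0.0], [-0.0, 0.0, -1.0]]
contact_force: [-2.1, 0.5, -1.0]
width: 0.102
finger_force: 34.3
```

View pics/g2.png

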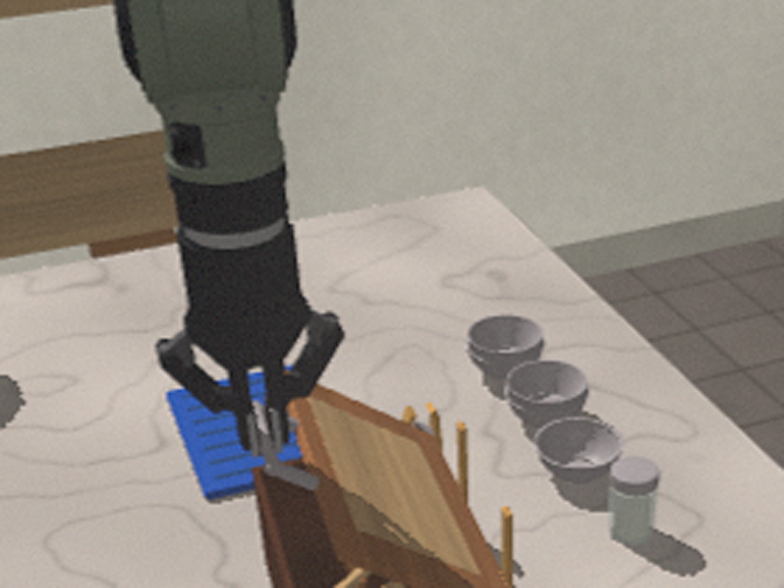

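```bash
python3 -m pendant '[{"rotation":[0,0,0],"travel":[0,0.91,-1.15],"hand":0},{"rotation":[0,0,0],"travel":[0,1.0,-1.08],"hand":0},{"rotation":[0,0,0],"travel":[0,1.08,-1.0],"hand":0},{"rotation":[0,0,0],"travel":[0,1.15,-0.91],"hand":0},{"rotation":[0,0,0],"travel":[0,1.22,-0.81],"hand":0},{"rotation":[0,0,0],"travel":[0,1.28,-0.72],"hand":0},{"rotation":[0,0,0],"travel":[0,1.33,-0.62],"hand":0},{"rotation":[0,0,0],"travel":[0,0,0],"hand":0}]'
python3 -m pendant '[{"rotation":[0,0,0],"travel":[0,1.38,-0.51],"hand":0},{"rotation":[0,0,0],"travel":[0,1.41,-0.4],"hand":0},{"rotation":[0,0,0],"travel":[0,1.44,-0.29],"hand":0},{"rotation":[0,0,0],"travel":[0,1.46,-0.17],"hand":0},{"rotation":[0,0,0],"travel":[0,1.2,0],"hand":0},{"rotation":[0,0,0],"travel":[0,0,0],"hand":0},{"rotation":[0,0,0],"travel":[0,0,0],"hand":0},{"rotation":[0,0,0],"travel":[0,0,0],"hand":0},{"rotation":[0,0,0],"travel":[0,0,0],"hand":0}]'
python3 go.py .5886 -.0209 .301 -.099
python3 - <<'E'
from h import *
t=cam("side");crop(t,150,30,280,300,2,"pics/g3.png")
E
```

```text
clock: 5.3
position: [0.5201, -0.014, 0.2886]
eef_rot: [[0.094, 0.996, 0.002], [0.996, -0.094, -0.001], [-0.0, 0.002, -1.0]]
contact_force: [-5.0, 0.5, 9.9]
width: 0.093
finger_force: 35.6
clock: 6.05
position: [0.5873, -0.0205, 0.3011]
eef_rot: [[0.094, 0.996, 0.001], [0.996, -0.094, -0.001], [-0.001, 0.001, -1.0]]
contact_force: [-0.9, -2.0, 5.0]
width: 0.101
finger_force: 36.5
clock 6.05 p [ 0.5873 -0.0205  0.3011] w 0.101 F [-0.9 -2.   5. ] q [-0.16  0.37  0.    1.2  -0.    1.5 ]
travel cm [-0.02  0.13  0.01] rotvec [0.001 0.001 0.005]
travel in target axes [-0.02  0.13  0.01] zdir [ 0.  0. -1.]
```

View pics/g3.png

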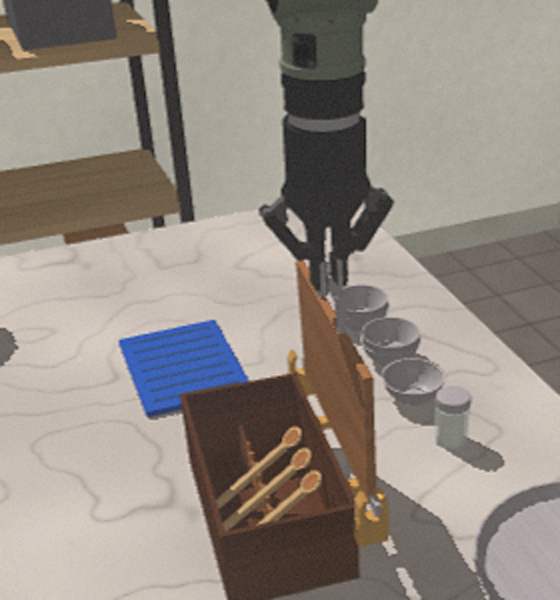

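```bash
python3 -m pendant '[{"rotation":[0,0,0],"travel":[0,0,-0.7],"hand":0},{"rotation":[0,0,0],"travel":[0,0,-1],"hand":0},{"rotation":[0,0,0],"travel":[0,0,-1.2],"hand":0},{"rotation":[0,0,0],"travel":[0,0,-1.2],"hand":0},{"rotation":[0,0,0],"travel":[0,0,-1.4],"hand":0},{"rotation":[0,0,0],"travel":[0,0,-1.4],"hand":0},{"rotation":[0,0,0],"travel":[0,0,-1.4],"hand":0},{"rotation":[0,0,0],"travel":[0,0,-1.0],"hand":0},{"rotation":[0,0,0],"travel":[0,0,0],"hand":0},{"rotation":[0,0,0],"travel":[0,0,0],"hand":0}]' 60
python3 go.py .5886 .323 .30 -.014
python3 - <<'E'
from h import *
t=cam("side");crop(t,150,0,280,300,2,"pics/g4.png")
E
```

```text
clock: 6.93
position: [0.5872, -0.0199, 0.3938]
eef_rot: [[0.094, 0.996, 0.0], [0.996, -0.094, 0.0], [0.0, 0.0, -1.0]]
contact_force: [-0.5, 0.2, -3.3]
width: 0.089
finger_force: 58.8
clock 6.93 p [ 0.5872 -0.0199  0.3938] w 0.089 F [-0.5  0.2 -3.3] q [-0.16  0.36  0.21  1.43  0.    1.5 ]
travel cm [34.15 -3.07  9.39] rotvec [ 0.   -0.   -0.08]
travel in target axes [34.29 -0.34  9.38] zdir [ 0.  0. -1.]
```

View pics/g4.png

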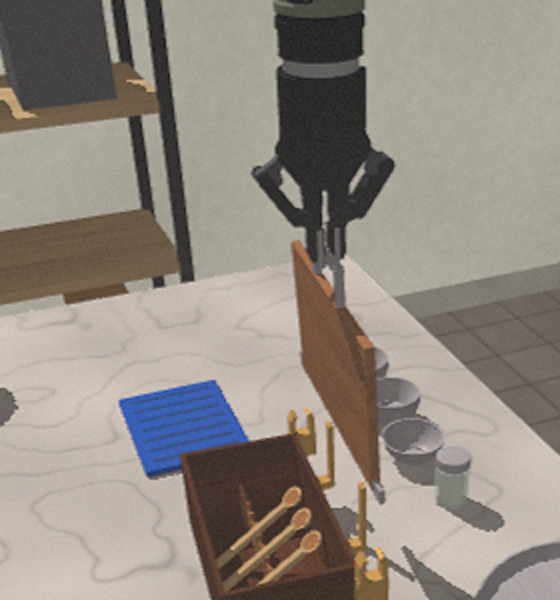

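```bash
python3 -m pendant '[{"rotation":[0,0,-0.08],"travel":[0,0,0],"hand":0},{"rotation":[0,0,0],"travel":[1,0,0],"hand":0},{"rotation":[0,0,0],"travel":[2,-0.1,0],"hand":0},{"rotation":[0,0,0],"travel":[2,-0.1,0],"hand":0},{"rotation":[0,0,0],"travel":[2.3,-0.2,0],"hand":0},{"rotation":[0,0,0],"travel":[2.3,-0.2,0],"hand":0},{"rotation":[0,0,0],"travel":[2.3,-0.2,0],"hand":0},{"rotation":[0,0,0],"travel":[2.3,-0.2,0],"hand":0},{"rotation":[0,0,0],"travel":[2.3,-0.2,0],"hand":0},{"rotation":[0,0,0],"travel":[2.3,-0.2,0],"hand":0}]' >/dev/null
python3 -m pendant '[{"rotation":[0,0,0],"travel":[2.3,-0.2,0],"hand":0},{"rotation":[0,0,0],"travel":[2.3,-0.2,0],"hand":0},{"rotation":[0,0,0],"travel":[2.3,-0.2,0],"hand":0},{"rotation":[0,0,0],"travel":[2.3,-0.2,0],"hand":0},{"rotation":[0,0,0],"travel":[2,-0.2,0],"hand":0},{"rotation":[0,0,0],"travel":[1.4,0,0],"hand":0},{"rotation":[0,0,0],"travel":[1,0,0],"hand":0},{"rotation":[0,0,0],"travel":[0,0,0],"hand":0},{"rotation":[0,0,0],"travel":[0,0,0],"hand":0},{"rotation":[0,0,0],"travel":[0,0,0],"hand":0}]' >/dev/null
python3 go.py .563 .323 .215 -.014
python3 - <<'E'
from h import *
t=cam("side");crop(t,120,0,280,240,2.5,"pics/g5.png")
E
```

```text
clock 8.65 p [0.5678 0.3032 0.3936] w 0.086 F [ 0.4 -0.6 -4.2] q [ 0.38  0.48  0.4   1.49 -0.    1.96]
travel cm [ 1.99 -0.51 17.86] rotvec [-0.     0.001 -0.001]
travel in target axes [ 1.97 -0.51 17.86] zdir [ 0.  0. -1.]
```

View pics/g5.png

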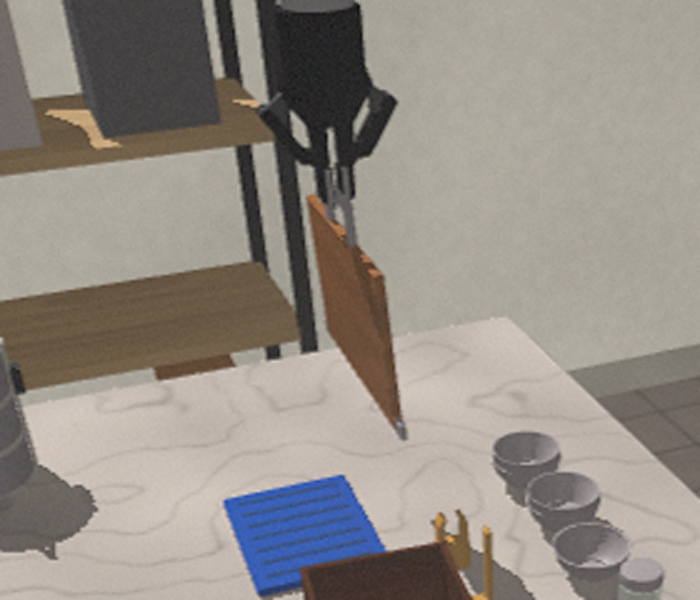

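```bash
python3 -m pendant '[{"rotation":[0,0,0],"travel":[1,-0.25,2],"hand":0},{"rotation":[0,0,0],"travel":[1,-0.25,2.5],"hand":0},{"rotation":[0,0,0],"travel":[0,0,3],"hand":0},{"rotation":[0,0,0],"travel":[0,0,3],"hand":0},{"rotation":[0,0,0],"travel":[0,0,3],"hand":0},{"rotation":[0,0,0],"travel":[0,0,2],"hand":0},{"rotation":[0,0,0],"travel":[0,0,1.5],"hand":0},{"rotation":[0,0,0],"travel":[0,0,0.8],"hand":0},{"rotation":[0,0,0],"travel":[0,0,0],"hand":0},{"rotation":[0,0,0],"travel":[0,0,0],"hand":0}]' 30
python3 -m pendant '[{"rotation":[0,0,0],"travel":[0,0,0.3],"hand":0},{"rotation":[0,0,0],"travel":[0,0,0.3],"hand":0},{"rotation":[0,0,0],"travel":[0,0,0],"hand":0},{"rotation":[0,0,0],"travel":[0,0,0],"hand":0},{"rotation":[0,0,0],"travel":[0,0,0],"hand":0}]'
python3 go.py .563 .323 .207 -.014
```

```text
clock: 9.53
position: [0.5633, 0.3237, 0.2163]
eef_rot: [[0.015, 1.0, 0.0], [1.0, -0.015, -0.0], [-0.0, 0.0, -1.0]]
contact_force: [0.3, 1.0, -4.2]
width: 0.087
finger_force: 58.7
clock: 9.95
position: [0.5638, 0.3246, 0.2113]
eef_rot: [[0.014, 1.0, 0.003], [1.0, -0.014, 0.001], [0.001, 0.003, -1.0]]
contact_force: [0.4, -0.8, 2.6]
width: 0.086
finger_force: 59.5
clock 9.95 p [0.5638 0.3246 0.2113] w 0.086 F [ 0.4 -0.8  2.6] q [ 0.41  0.54  0.03  1.07 -0.    1.99]
travel cm [-0.16 -0.08  0.42] rotvec [ 0.003 -0.001  0.   ]
travel in target axes [-0.16 -0.07  0.43] zdir [ 0.  0. -1.]
```

```bash
python3 -m pendant '[{"rotation":[0,0,0],"travel":[0,-0.8,0.02],"hand":0},{"rotation":[0,0,0],"travel":[0,-0.87,0.05],"hand":0},{"rotation":[0,0,0],"travel":[0,-1.66,0.22],"hand":0},{"rotation":[0,0,0],"travel":[0,-1.64,0.36],"hand":0},{"rotation":[0,0,0],"travel":[0,-1.6,0.5],"hand":0},{"rotation":[0,0,0],"travel":[0,-1.55,0.64],"hand":0},{"rotation":[0,0,0],"travel":[0,-1.49,0.77],"hand":0},{"rotation":[0,0,0],"travel":[0,0,0],"hand":0},{"rotation":[0,0,0],"travel":[0,0,0],"hand":0}]'
python3 - <<'E'
from h import *
t=cam("side");crop(t,120,0,280,240,2.5,"pics/g6.png")
E
```

```text
clock: 10.7
position: [0.4649, 0.3255, 0.1846]
eef_rot: [[0.013, 1.0, -0.002], [1.0, -0.013, -0.001], [-0.001, -0.002, -1.0]]
contact_force: [-4.3, -1.6, 8.3]
width: 0.086
finger_force: 57.2
```

View pics/g6.png

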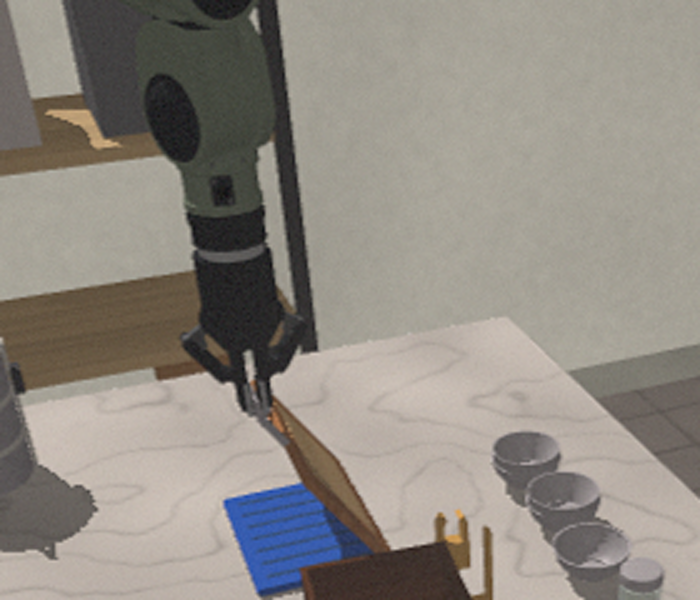

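```bash
python3 -m pendant '[{"rotation":[0,0,0],"travel":[0,-1.41,0.9],"hand":0},{"rotation":[0,0,0],"travel":[0,-1.33,1.02],"hand":0},{"rotation":[0,0,0],"travel":[0,-1.24,1.13],"hand":0},{"rotation":[0,0,0],"travel":[0,-1.13,1.24],"hand":0},{"rotation":[0,0,0],"travel":[0,-1.02,1.33],"hand":0},{"rotation":[0,0,0],"travel":[0,-0.9,1.41],"hand":0},{"rotation":[0,0,0],"travel":[0,0,0],"hand":0},{"rotation":[0,0,0],"travel":[0,0,0],"hand":0}]'
python3 -m pendant '[{"rotation":[0,0,0],"travel":[0,-0.77,1.49],"hand":0},{"rotation":[0,0,0],"travel":[0,-0.64,1.55],"hand":0},{"rotation":[0,0,0],"travel":[0,-0.5,1.6],"hand":0},{"rotation":[0,0,0],"travel":[0,-0.36,1.64],"hand":0},{"rotation":[0,0,0],"travel":[0,-0.22,1.66],"hand":0},{"rotation":[0,0,0],"travel":[0,0,0],"hand":0},{"rotation":[0,0,0],"travel":[0,0,0],"hand":0},{"rotation":[0,0,0],"travel":[0,0,0],"hand":0}]'
python3 - <<'E'
from h import *
t=cam("side");crop(t,120,0,280,240,2.5,"pics/g7.png")
E
```

```text
clock: 11.42
position: [0.3955, 0.3262, 0.1135]
eef_rot: [[0.013, 1.0, -0.003], [1.0, -0.013, -0.001], [-0.001, -0.003, -1.0]]
contact_force: [-2.3, -0.9, 0.4]
width: 0.086
finger_force: 55.6
clock: 12.08
position: [0.3724, 0.3272, 0.0353]
eef_rot: [[0.014, 1.0, 0.0], [1.0, -0.014, 0.0], [0.0, 0.0, -1.0]]
contact_force: [0.4, -0.1, -0.7]
width: 0.088
finger_force: 52.7
```

View pics/g7.png

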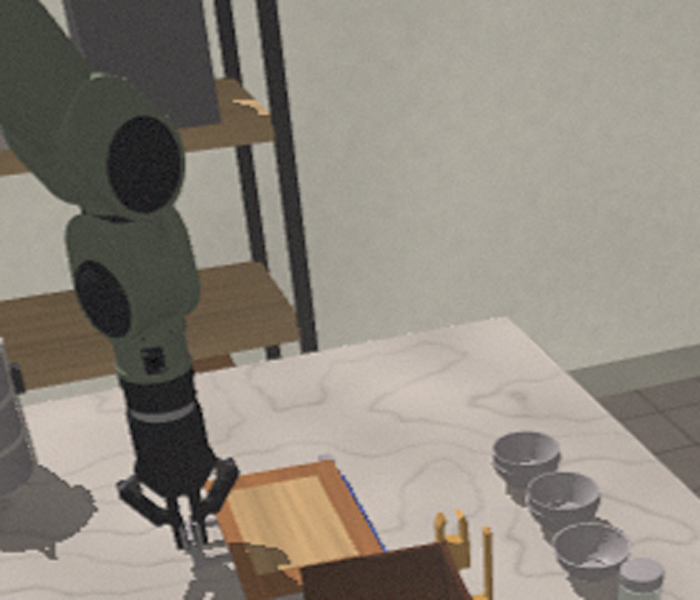

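```bash
python3 -m pendant '[{"rotation":[0,0,0],"travel":[0,0,0.7],"hand":0},{"rotation":[0,0,0],"travel":[0,0,0],"hand":0},{"rotation":[0,0,0],"travel":[0,0,0],"hand":0.3},{"rotation":[0,0,0],"travel":[0,0,0],"hand":0.34},{"rotation":[0,0,0],"travel":[0,0,0],"hand":0.34},{"rotation":[0,0,0],"travel":[0,0,-1],"hand":0.34},{"rotation":[0,0,0],"travel":[0,0,-2],"hand":0.34},{"rotation":[0,0,0],"travel":[0,0,-3],"hand":0.34},{"rotation":[0,0,0],"travel":[0,0,-3.5],"hand":0.34},{"rotation":[0,0,0],"travel":[0,0,-3.5],"hand":0.34}]'
python3 -m pendant '[{"rotation":[0,0,-0.12],"travel":[0,0,-2],"hand":0.34},{"rotation":[0,0,-0.12],"travel":[0,0,-2],"hand":0.34},{"rotation":[0,0,-0.12],"travel":[0,0,-1],"hand":0.34},{"rotation":[0,0,-0.12],"travel":[0,0,0],"hand":0.34},{"rotation":[0,0,-0.12],"travel":[0,0,0],"hand":0.34},{"rotation":[0,0,-0.12],"travel":[0,0,0],"hand":0.34},{"rotation":[0,0,-0.12],"travel":[0,0,0],"hand":0.34},{"rotation":[0,0,-0.12],"travel":[0,0,0],"hand":0.34},{"rotation":[0,0,-0.12],"travel":[0,0,0],"hand":0.34},{"rotation":[0,0,-0.12],"travel":[0,0,0],"hand":0.34}]' >/dev/null
python3 - <<'E'
from h import *
t=cam("top");crop(t,245,225,200,150,4,"pics/c1.png");cv2.imwrite("pics/full1.png",t["frame"])
Rz=R.from_euler('z',-.0992).as_matrix()
for y in(-60,-20,20,60):
    P=[Rz@np.array([-65+s*.788,y,10+s*.616])/1e3+[.508,-.0129,0] for s in(0,95,128)]
    print(y,np.round(P,4).tolist(),((proj(t,P)-[245,225])*4).round().tolist())
E
python3 go.py
```

```text
clock: 12.97
position: [0.3709, 0.3265, 0.1592]
eef_rot: [[0.014, 1.0, -0.001], [1.0, -0.014, -0.001], [-0.001, -0.001, -1.0]]
contact_force: [1.1, 0.7, -0.2]
width: 0.343
finger_force: 0.0
-60 [[0.4374, -0.0662, 0.01], [0.5119, -0.0736, 0.0685], [0.5377, -0.0762, 0.0888]] [[464.0, 446.0], [490.0, 287.0], [500.0, 227.0]]
-20 [[0.4413, -0.0264, 0.01], [0.5158, -0.0338, 0.0685], [0.5417, -0.0364, 0.0888]] [[382.0, 436.0], [403.0, 277.0], [412.0, 217.0]]
20 [[0.4453, 0.0134, 0.01], [0.5198, 0.006, 0.0685], [0.5457, 0.0034, 0.0888]] [[300.0, 426.0], [317.0, 266.0], [323.0, 207.0]]
60 [[0.4493, 0.0532, 0.01], [0.5238, 0.0458, 0.0685], [0.5496, 0.0433, 0.0888]] [[218.0, 416.0], [231.0, 256.0], [235.0, 197.0]]
clock 13.85 p [0.3715 0.3268 0.2082] w 0.339 F [-0.1  0.5  0.8] q [ 0.57  0.26 -0.4   0.91 -0.    0.95]
```

View pics/c1.png

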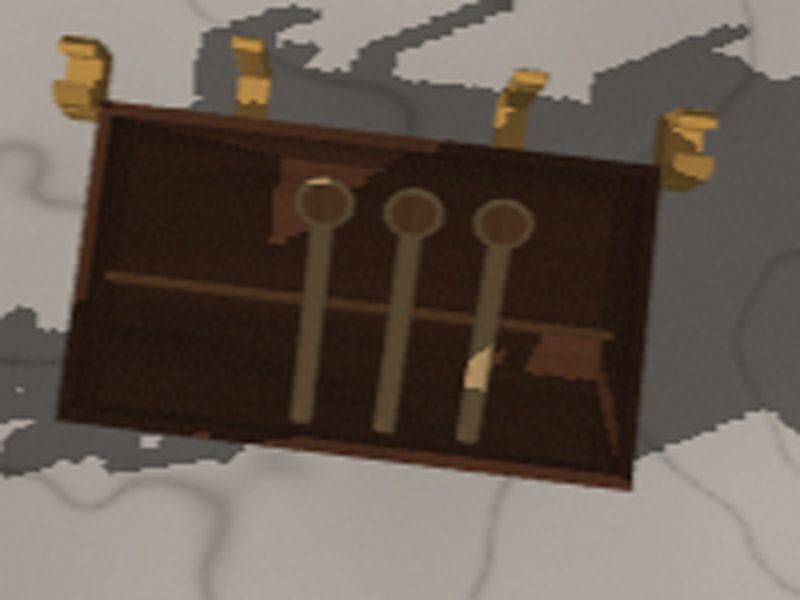

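View pics/full1.png

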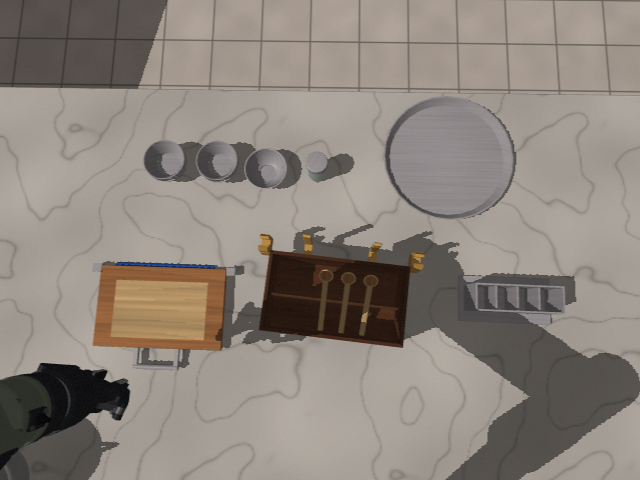

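```bash
python3 -m pendant '[{"rotation":[0,0,-0.12],"travel":[0,0,0],"hand":0.28},{"rotation":[0,0,-0.12],"travel":[0,0,0],"hand":0.28},{"rotation":[0,0,-0.046],"travel":[0,0,0],"hand":0.28},{"rotation":[0,0,0],"travel":[0,0,0],"hand":0.28}]' 40 >/dev/null
python3 go.py .516 -.074 .072 1.472
```

```text
clock 14.18 p [0.3715 0.3268 0.208 ] w 0.279 F [ 0.3  0.3 -0. ] q [ 0.57  0.26 -0.4   0.91 -0.    0.67]
travel cm [-18.39 -38.44  13.6 ] rotvec [ 0.     0.    -0.002]
travel in target axes [-18.33 -38.46  13.6 ] zdir [ 0.  0. -1.]
```

```bash
python3 -m pendant '[{"rotation":[0,0,0],"travel":[-1.53,-3.2,0],"hand":0.28},{"rotation":[0,0,0],"travel":[-1.53,-3.2,0],"hand":0.28},{"rotation":[0,0,0],"travel":[-1.53,-3.2,0],"hand":0.28},{"rotation":[0,0,0],"travel":[-1.53,-3.2,0],"hand":0.28},{"rotation":[0,0,0],"travel":[-1.53,-3.2,0],"hand":0.28},{"rotation":[0,0,0],"travel":[-1.53,-3.2,0],"hand":0.28},{"rotation":[0,0,0],"travel":[-1.53,-3.2,0],"hand":0.28},{"rotation":[0,0,0],"travel":[-1.53,-3.2,0],"hand":0.28},{"rotation":[0,0,0],"travel":[-1.53,-3.2,0],"hand":0.28},{"rotation":[0,0,0],"travel":[-1.53,-3.2,0],"hand":0.28}]' >/dev/null
python3 -m pendant '[{"rotation":[0,0,0],"travel":[-1.53,-3.2,0],"hand":0.28},{"rotation":[0,0,0],"travel":[-1.53,-3.2,0],"hand":0.28},{"rotation":[0,0,0],"travel":[0,0,2],"hand":0.28},{"rotation":[0,0,0],"travel":[0,0,3],"hand":0.28},{"rotation":[0,0,0],"travel":[0,0,0],"hand":0.28},{"rotation":[0,0,0],"travel":[0,0,0],"hand":0.28},{"rotation":[0,0,0],"travel":[0,0,0],"hand":0.28}]'>/dev/null
python3 go.py .516 -.074 .072 1.472
```

```text
clock 15.6 p [ 0.5167 -0.0731  0.1585] w 0.283 F [ 0.8  0.1 -0.1] q [-0.28  0.36 -0.4   0.81 -0.   -0.18]
travel cm [ 0.06 -0.1   8.65] rotvec [-0.     0.    -0.001]
travel in target axes [ 0.06 -0.1   8.65] zdir [ 0.  0. -1.]
```

Descend, grip gently, and lift.

```bash
python3 -m pendant '[{"rotation":[0,0,0],"travel":[0.06,-0.1,2.4],"hand":0.28},{"rotation":[0,0,0],"travel":[0,0,2.5],"hand":0.28},{"rotation":[0,0,0],"travel":[0,0,2.5],"hand":0.28},{"rotation":[0,0,0],"travel":[0,0,1.2],"hand":0.28},{"rotation":[0,0,0],"travel":[0,0,0],"hand":0.28},{"rotation":[0,0,0],"travel":[0,0,0],"hand":0},{"rotation":[0,0,0],"travel":[0,0,0],"hand":0},{"rotation":[0,0,0],"travel":[0,0,0],"hand":0},{"rotation":[0,0,0],"travel":[0,0,0],"hand":0},{"rotation":[0,0,0],"travel":[0,0,0],"hand":0}]' 40
python3 -m pendant '[{"rotation":[0,0,0],"travel":[0,0,-1],"hand":0},{"rotation":[0,0,0],"travel":[0,0,-2],"hand":0},{"rotation":[0,0,0],"travel":[0,0,-2.5],"hand":0},{"rotation":[0,0,0],"travel":[0,0,-2.5],"hand":0},{"rotation":[0,0,0],"travel":[0,0,-2.5],"hand":0},{"rotation":[0,0,0],"travel":[0,0,-2.5],"hand":0},{"rotation":[0,0,0],"travel":[0,0,-2.5],"hand":0},{"rotation":[0,0,0],"travel":[0,0,-2.5],"hand":0},{"rotation":[0,0,0],"travel":[0,0,-1],"hand":0},{"rotation":[0,0,0],"travel":[0,0,0],"hand":0}]' 40
python3 go.py .5 -.4 .25 0.93 .908
```

```text
clock: 16.43
position: [0.5168, -0.0745, 0.0727]
eef_rot: [[-0.995, 0.099, 0.002], [0.099, 0.995, -0.001], [-0.002, -0.0, -1.0]]
contact_force: [1.0, 0.0, 3.5]
width: 0.1
finger_force: 42.8
clock: 17.27
position: [0.5172, -0.0747, 0.2645]
eef_rot: [[-0.995, 0.099, 0.005], [0.099, 0.995, -0.002], [-0.005, -0.001, -1.0]]
contact_force: [1.6, 0.3, -0.6]
width: 0.106
finger_force: 42.4
clock 17.27 p [ 0.5172 -0.0747  0.2645] w 0.106 F [ 1.6  0.3 -0.6] q [-0.28  0.26 -0.24  1.06 -0.   -0.19]
travel cm [ -1.49 -32.54   1.5 ] rotvec [ 0.246 -0.879  0.503]
travel in target axes [ -9.97 -27.11  15.14] zdir [ 0.63 -0.47 -0.62]
```

```bash
python3 -m pendant '[{"rotation":[0,0,0.12],"travel":[0,0,0],"hand":0},{"rotation":[0,0,0.12],"travel":[0,0,0],"hand":0},{"rotation":[0,0,0.12],"travel":[0,0,0],"hand":0},{"rotation":[0,0,0.12],"travel":[0,0,0],"hand":0},{"rotation":[0,0,0.012],"travel":[0,0,0],"hand":0},{"rotation":[0,-0.12,0],"travel":[0,0,0],"hand":0},{"rotation":[0,-0.12,0],"travel":[0,0,0],"hand":0},{"rotation":[0,-0.12,0],"travel":[0,0,0],"hand":0},{"rotation":[0,-0.12,0],"travel":[0,0,0],"hand":0},{"rotation":[0,-0.12,0],"travel":[0,0,0],"hand":0}]' 40 >/dev/null
python3 -m pendant '[{"rotation":[0,-0.12,0],"travel":[0,0,0],"hand":0},{"rotation":[0,-0.12,0],"travel":[0,0,0],"hand":0},{"rotation":[0,-0.06,0],"travel":[0,0,0],"hand":0},{"rotation":[0,0,0],"travel":[0,0,0],"hand":0},{"rotation":[0,0,0],"travel":[0,0,0],"hand":0}]'
cat > sp.py <<'E'
# find the held spoon: pale wood pixels near the TCP in both images -> triangulated foot and tip
from h import *
def line(d,p):
    c=proj(d,p)[0]; f=d["frame"].astype(int); b,g,r=f[...,0],f[...,1],f[...,2]
    m=((r-b>38)&(r>100)).astype(np.uint8)
    vv,uu=np.mgrid[:480,:640]; rad=1.5*np.linalg.norm(proj(d,np.array(p)+[0,0,.1])[0]-c)
    m[(uu-c[0])**2+(vv-c[1])**2>rad**2]=0
    n,l,s,_=cv2.connectedComponentsWithStats(m)
    print("comps",[(s[i][:5].tolist()) for i in range(1,n) if s[i][4]>25],"tcp px",c.round(),"exp foot",proj(d,np.array(p)-[0,0,.097])[0].round(),"tip",proj(d,np.array(p)+[0,0,.045])[0].round())
    return m
if __name__=="__main__":
    p=get_obs()["position"]
    for n in("side","top"): line(cam(n),p)
E
python3 sp.py
python3 go.py .5127 -.4053 .25 .98 .9
```

```text
clock: 18.52
position: [0.515, -0.0738, 0.259]
eef_rot: [[-0.536, 0.555, 0.636], [0.355, 0.832, -0.427], [-0.766, -0.004, -0.643]]
contact_force: [0.1, 0.0, -0.1]
width: 0.102
finger_force: 42.5
comps [[219, 186, 54, 53, 1576], [288, 186, 6, 18, 62], [296, 203, 12, 25, 149], [309, 210, 8, 35, 151], [265, 218, 41, 60, 660], [329, 240, 4, 26, 96]] tcp px [289. 206.] exp foot [292. 246.] tip [288. 186.]
comps [[375, 280, 16, 13, 104]] tcp px [379. 290.] exp foot [373. 293.] tip [383. 288.]
clock 18.62 p [ 0.5172 -0.0746  0.2614] w 0.104 F [-0.1  0.7  0.5] q [-0.08 -0.07 -1.04 -0.21 -0.39  0.34]
travel cm [-10.64 -27.73  14.6 ] rotvec [-0.    -0.024  0.001]
travel in target axes [-10.32 -27.72  14.85] zdir [ 0.65 -0.44 -0.62]
```

```bash
cat > st.py <<'E'
from h import *
t=cam("top");r=cv2.imread("pics/top0.png")
e=lambda f:cv2.cvtColor(f,cv2.COLOR_BGR2GRAY)
T=e(r)[276:322,478:572]
m=cv2.matchTemplate(e(t["frame"])[215:400,420:639],T,cv2.TM_CCOEFF_NORMED);_,s,_,l=cv2.minMaxLoc(m)
print("stand shift px",l[0]+420-478,l[1]+215-276,"score",round(s,3))
E
python3 st.py; python3 go.py .511 -.404 .25 .98 .9
```

```text
stand shift px 0 0 score 0.729
clock 18.67 p [ 0.5176 -0.0748  0.2619] w 0.106 F [-0.2 -0.2 -1.7] q [-0.08 -0.07 -1.04 -0.21 -0.39  0.34]
travel cm [-10.44 -27.72  14.44] rotvec [-0.    -0.023  0.001]
travel in target axes [-10.13 -27.71  14.68] zdir [ 0.65 -0.44 -0.62]
```

```bash
python3 -m pendant '[{"rotation":[0,0,0],"travel":[-1.04,-2.77,1.44],"hand":0},{"rotation":[0,0,0],"travel":[-1.04,-2.77,1.44],"hand":0},{"rotation":[0,0,0],"travel":[-1.04,-2.77,1.44],"hand":0},{"rotation":[0,0,0],"travel":[-1.04,-2.77,1.44],"hand":0},{"rotation":[0,0,0],"travel":[-1.04,-2.77,1.44],"hand":0},{"rotation":[0,0,0],"travel":[-1.04,-2.77,1.44],"hand":0},{"rotation":[0,0,0],"travel":[-1.04,-2.77,1.44],"hand":0},{"rotation":[0,0,0],"travel":[-1.04,-2.77,1.44],"hand":0},{"rotation":[0,0,0],"travel":[-1.04,-2.77,1.44],"hand":0},{"rotation":[0,0,0],"travel":[-1.04,-2.77,1.44],"hand":0}]'>/dev/null
python3 -m pendant '[{"rotation":[0,0,0],"travel":[0,0,0],"hand":0},{"rotation":[0,0,0],"travel":[0,0,0],"hand":0},{"rotation":[0,0,0],"travel":[0,0,0],"hand":0}]'>/dev/null
python3 go.py .511 -.404 .12 .98 .9; python3 st.py;python3 sp.py
```

```text
clock 19.75 p [ 0.5092 -0.4037  0.2489] w 0.107 F [-0.6  0.  -0.7] q [-0.88  0.14 -0.89 -0.31  0.22 -0.19]
travel cm [9.8  0.07 8.38] rotvec [-0.    -0.024  0.   ]
travel in target axes [9.99 0.07 8.14] zdir [ 0.65 -0.44 -0.62]
stand shift px 0 0 score 0.898
comps [[324, 259, 9, 15, 75], [367, 308, 7, 22, 107], [362, 348, 8, 31, 130]] tcp px [366. 332.] exp foot [364. 376.] tip [368. 309.]
comps [[611, 290, 21, 12, 166]] tcp px [608. 298.] exp foot [572. 300.] tip [629. 297.]
```

```bash
python3 -m pendant '[{"rotation":[0,0,0],"travel":[1.7,0,1.45],"hand":0},{"rotation":[0,0,0],"travel":[1.7,0,1.45],"hand":0},{"rotation":[0,0,0],"travel":[1.7,0,1.45],"hand":0},{"rotation":[0,0,0],"travel":[1.7,0,1.45],"hand":0},{"rotation":[0,0,0],"travel":[1.5,0,1.3],"hand":0},{"rotation":[0,0,0],"travel":[1.2,0,1],"hand":0},{"rotation":[0,0,0],"travel":[0.5,0,0.4],"hand":0},{"rotation":[0,0,0],"travel":[0,0,0],"hand":0},{"rotation":[0,0,0],"travel":[0,0,0],"hand":0},{"rotation":[0,0,0],"travel":[0,0,0],"hand":0}]'
python3 go.py .511 -.404 .114 .98 .9; python3 sp.py
```

```text
clock: 20.73
position: [0.5112, -0.4042, 0.1191]
eef_rot: [[-0.531, 0.556, 0.64], [0.354, 0.831, -0.429], [-0.77, -0.001, -0.638]]
contact_force: [0.2, -1.6, -1.0]
width: 0.11
finger_force: 42.5
clock 20.73 p [ 0.5112 -0.4042  0.1191] w 0.11 F [ 0.2 -1.6 -1. ] q [-0.88  0.45 -1.01 -0.75  0.22 -0.19]
travel cm [0.41 0.   0.31] rotvec [ 0.    -0.021  0.002]
travel in target axes [0.42 0.   0.3 ] zdir [ 0.65 -0.44 -0.62]
comps [[365, 369, 6, 19, 91], [362, 403, 5, 14, 49]] tcp px [364. 389.] exp foot [362. 424.] tip [366. 371.]
comps [[565, 293, 16, 10, 102]] tcp px [563. 299.] exp foot [537. 301.] tip [577. 299.]
```

```bash
python3 -m pendant '[{"rotation":[0,0,0],"travel":[0.2,0,0.17],"hand":0},{"rotation":[0,0,0],"travel":[0,0,0],"hand":0.26},{"rotation":[0,0,0],"travel":[0,0,0],"hand":0.26},{"rotation":[0,0,0],"travel":[0,0,0],"hand":0.26},{"rotation":[0,0,0],"travel":[0.64,0,-0.77],"hand":0.26},{"rotation":[0,0,0],"travel":[1.28,0,-1.54],"hand":0.26},{"rotation":[0,0,0],"travel":[1.28,0,-1.54],"hand":0.26},{"rotation":[0,0,0],"travel":[0,0,-3],"hand":0.26},{"rotation":[0,0,0],"travel":[0,0,-3.5],"hand":0.26},{"rotation":[0,0,0],"travel":[0,0,-3.5],"hand":0.26}]' >/dev/null
python3 -m pendant '[{"rotation":[0,0,0],"travel":[0,0,-3.5],"hand":0.26},{"rotation":[0,0,0],"travel":[0,0,-3.5],"hand":0.26},{"rotation":[0,0.12,0],"travel":[0,0,0],"hand":0.26},{"rotation":[0,0.12,0],"travel":[0,0,0],"hand":0.26},{"rotation":[0,0.12,0],"travel":[0,0,0],"hand":0.26},{"rotation":[0,0.12,0],"travel":[0,0,0],"hand":0.26},{"rotation":[0,0.12,0],"travel":[0,0,0],"hand":0.26},{"rotation":[0,0.12,0],"travel":[0,0,0],"hand":0.26},{"rotation":[0,0.12,0],"travel":[0,0,0],"hand":0.26},{"rotation":[0,0.06,0],"travel":[0,0,0],"hand":0.26}]' >/dev/null
python3 -m pendant '[{"rotation":[0,0,-0.12],"travel":[0,0,0],"hand":0.28},{"rotation":[0,0,-0.12],"travel":[0,0,0],"hand":0.28},{"rotation":[0,0,-0.12],"travel":[0,0,0],"hand":0.28},{"rotation":[0,0,-0.12],"travel":[0,0,0],"hand":0.28},{"rotation":[0,0,-0.012],"travel":[0,0,0],"hand":0.28},{"rotation":[0,0,0],"travel":[0,0,0],"hand":0.28}]' >/dev/null
python3 go.py .5203 -.0345 .072 1.472
python3 - <<'E'
from h import *
t=cam("side");f=t["frame"].astype(int);m=((f[...,2]-f[...,0]>38)&(f[...,2]>100)).astype(np.uint8)
S=[.5127,-.4053]
m2=m[300:460,300:420];n,l,s,_=cv2.connectedComponentsWithStats(m2);print([(s[i][0]+300,s[i][1]+300,*s[i][2:]) for i in range(1,n) if s[i][4]>15])
print(proj(t,[[*S,.08],[*S,.15]]).round(),proj(t,[[.5127,-.3853,.15],[.535,-.4053,.15]]).round())
cv2.imwrite("pics/s1.png",t["frame"])
E
python3 st.py
```

```text
clock 23.0 p [ 0.3606 -0.304   0.2222] w 0.278 F [-0.2  0.2  0.3] q [-0.86  0.19 -0.46  0.9   0.01 -0.76]
travel cm [-12.82  28.58  15.01] rotvec [-0.01   0.022 -0.003]
travel in target axes [-13.23  28.39  15.02] zdir [ 0.  0. -1.]
[(np.int32(328), np.int32(300), np.int32(16), np.int32(4), np.int32(36)), (np.int32(367), np.int32(381), np.int32(31), np.int32(34), np.int32(336))]
[[364. 404.]
 [366. 377.]] [[360. 367.]
 [379. 372.]]
stand shift px 0 0 score 0.97
```

```bash
python3 -m pendant '[{"rotation":[-0.01,0.022,0],"travel":[0,0,0],"hand":0.28},{"rotation":[0,0,0],"travel":[-1.47,3.15,0],"hand":0.28},{"rotation":[0,0,0],"travel":[-1.47,3.15,0],"hand":0.28},{"rotation":[0,0,0],"travel":[-1.47,3.15,0],"hand":0.28},{"rotation":[0,0,0],"travel":[-1.47,3.15,0],"hand":0.28},{"rotation":[0,0,0],"travel":[-1.47,3.15,0],"hand":0.28},{"rotation":[0,0,0],"travel":[-1.47,3.15,0],"hand":0.28},{"rotation":[0,0,0],"travel":[-1.47,3.15,0],"hand":0.28},{"rotation":[0,0,0],"travel":[-1.47,3.15,0],"hand":0.28},{"rotation":[0,0,0],"travel":[-1.47,3.15,0],"hand":0.28}]'>/dev/null
python3 -m pendant '[{"rotation":[0,0,0],"travel":[0,0,2],"hand":0.28},{"rotation":[0,0,0],"travel":[0,0,3],"hand":0.28},{"rotation":[0,0,0],"travel":[0,0,0],"hand":0.28},{"rotation":[0,0,0],"travel":[0,0,0],"hand":0.28},{"rotation":[0,0,0],"travel":[0,0,0],"hand":0.28}]'>/dev/null
python3 go.py .5203 -.0345 .072 1.472
```

```text
clock 24.35 p [ 0.521  -0.0358  0.1733] w 0.279 F [-0.8  0.1  0.5] q [-0.21  0.34 -0.38  0.85 -0.   -0.11]
travel cm [ 0.08  0.13 10.13] rotvec [-0.001  0.    -0.002]
travel in target axes [ 0.08  0.12 10.13] zdir [ 0.  0. -1.]
```

```bash
python3 -m pendant '[{"rotation":[0,0,0],"travel":[0.08,0.12,3],"hand":0.28},{"rotation":[0,0,0],"travel":[0,0,3],"hand":0.28},{"rotation":[0,0,0],"travel":[0,0,2.6],"hand":0.28},{"rotation":[0,0,0],"travel":[0,0,1.5],"hand":0.28},{"rotation":[0,0,0],"travel":[0,0,0],"hand":0.28},{"rotation":[0,0,0],"travel":[0,0,0],"hand":0},{"rotation":[0,0,0],"travel":[0,0,0],"hand":0},{"rotation":[0,0,0],"travel":[0,0,0],"hand":0},{"rotation":[0,0,0],"travel":[0,0,0],"hand":0},{"rotation":[0,0,0],"travel":[0,0,0],"hand":0}]' 40
python3 -m pendant '[{"rotation":[0,0,0],"travel":[0,0,-1],"hand":0},{"rotation":[0,0,0],"travel":[0,0,-2],"hand":0},{"rotation":[0,0,0],"travel":[0,0,-2.5],"hand":0},{"rotation":[0,0,0],"travel":[0,0,-2.5],"hand":0},{"rotation":[0,0,0],"travel":[0,0,-2.5],"hand":0},{"rotation":[0,0,0],"travel":[0,0,-2.5],"hand":0},{"rotation":[0,0,0],"travel":[0,0,-2.5],"hand":0},{"rotation":[0,0,0],"travel":[0,0,-2.5],"hand":0},{"rotation":[0,0,0],"travel":[0,0,-1],"hand":0},{"rotation":[0,0,0],"travel":[0,0,0],"hand":0}]' 40
python3 -m pendant '[{"rotation":[0,0,0.12],"travel":[0,0,0],"hand":0},{"rotation":[0,0,0.12],"travel":[0,0,0],"hand":0},{"rotation":[0,0,0.12],"travel":[0,0,0],"hand":0},{"rotation":[0,0,0.12],"travel":[0,0,0],"hand":0},{"rotation":[0,0,0.012],"travel":[0,0,0],"hand":0},{"rotation":[0,-0.12,0],"travel":[0,0,0],"hand":0},{"rotation":[0,-0.12,0],"travel":[0,0,0],"hand":0},{"rotation":[0,-0.12,0],"travel":[0,0,0],"hand":0},{"rotation":[0,-0.12,0],"travel":[0,0,0],"hand":0},{"rotation":[0,-0.12,0],"travel":[0,0,0],"hand":0}]' 40 >/dev/null
python3 -m pendant '[{"rotation":[0,-0.12,0],"travel":[0,0,0],"hand":0},{"rotation":[0,-0.12,0],"travel":[0,0,0],"hand":0},{"rotation":[0,-0.06,0],"travel":[0,0,0],"hand":0},{"rotation":[0,0,0],"travel":[0,0,0],"hand":0},{"rotation":[0,0,0],"travel":[0,0,0],"hand":0}]' >/dev/null
python3 st.py
python3 - <<'E'
from h import *
r=R.from_euler('z',-.0226).as_matrix()
for y in(-59,-20,20,59):print(y,(r@[0,y/1e3,0]+[.514,-.3463,0]).round(4))
E
python3 go.py .512 -.326 .25 .98 .9; python3 sp.py
```

```text
clock: 25.18
position: [0.5211, -0.0345, 0.0726]
eef_rot: [[-0.995, 0.099, 0.002], [0.099, 0.995, -0.001], [-0.002, -0.001, -1.0]]
contact_force: [-0.2, 0.3, 1.2]
width: 0.104
finger_force: 42.6
clock: 26.02
position: [0.5217, -0.0343, 0.2646]
eef_rot: [[-0.995, 0.099, 0.005], [0.099, 0.995, -0.002], [-0.006, -0.001, -1.0]]
contact_force: [1.3, 0.2, -0.1]
width: 0.109
finger_force: 42.4
stand shift px 13 -13 score 0.87
-59 [ 0.5127 -0.4053  0.    ]
-20 [ 0.5135 -0.3663  0.    ]
20 [ 0.5145 -0.3263  0.    ]
59 [ 0.5153 -0.2873  0.    ]
clock 27.32 p [ 0.5205 -0.034   0.2606] w 0.108 F [0.1 0.1 0.5] q [ 0.04 -0.04 -1.02 -0.18 -0.48  0.44]
travel cm [ -8.99 -24.74  12.72] rotvec [-0.001 -0.017  0.003]
travel in target axes [ -8.84 -24.73  12.84] zdir [ 0.65 -0.44 -0.62]
comps [[283, 176, 6, 16, 61], [216, 185, 57, 53, 1801], [293, 203, 15, 25, 194], [285, 206, 5, 31, 97], [308, 210, 9, 35, 157], [329, 240, 4, 10, 30], [273, 243, 28, 22, 196]] tcp px [285. 195.] exp foot [288. 234.] tip [284. 175.]
comps [[346, 276, 15, 12, 93]] tcp px [352. 285.] exp foot [348. 289.] tip [353. 283.]
```

```bash
cat > ecc.py <<'E'
from h import *
def stand(t):
    g=lambda f:cv2.GaussianBlur(cv2.cvtColor(f,cv2.COLOR_BGR2GRAY),(3,3),0)
    A=g(cv2.imread("pics/top0.png"));B=g(t["frame"])
    rim=np.array([(155,138),(690,157),(686,325),(153,305)]);f=(rim+.5)/6-.5+[450,260]
    x0,y0,x1,y1=472,279,570,318
    m=cv2.matchTemplate(B[215:400,420:639],A[y0:y1,x0:x1],cv2.TM_CCOEFF_NORMED);_,s,_,l=cv2.minMaxLoc(m)
    dx,dy=l[0]+420-x0,l[1]+215-y0; best=None
    T=A[y0:y1,x0:x1]
    for a in np.radians([-12,-6,0,6,12]):
        c=np.array([(x1-x0)/2,(y1-y0)/2]);Ra=np.array([[np.cos(a),-np.sin(a)],[np.sin(a),np.cos(a)]])
        W=np.c_[Ra,c-Ra@c+[x0+dx,y0+dy]].astype(np.float32)
        try: cc,W=cv2.findTransformECC(T,B,W,cv2.MOTION_EUCLIDEAN,(3,200,1e-6),None,3)
        except cv2.error: continue
        if best is None or cc>best[0]: best=(cc,W)
    cc,W=best; q=(f-[x0,y0])@W[:,:2].T+W[:,2]
    S=np.array([(25,80,80),(25,-80,80),(-25,-80,80),(-25,80,80)])/1e3
    p,e=fit([(t,S,q)],[.53,-.37,0]); print("ecc",round(cc,3),"rot",round(np.arctan2(W[1,0],W[0,0]),3),"stand",p.round(4),"rms px",round(e,2))
    r=R.from_euler('z',p[2]).as_matrix()
    for y in(-59,-20,20,59):print(y,(r@[0,y/1e3,0]+[p[0],p[1],0]).round(4))
    return q
if __name__=="__main__":
    t=cam("top");q=stand(t)
    v=t["frame"].copy();cv2.polylines(v,[np.round(q*16).astype(int)],True,(0,0,255),1,4,4)
    a=cv2.resize(v[230:360,430:640],None,fx=3.8,fy=3.8,interpolation=2);cv2.imwrite("pics/ecc.png",a)
E
python3 ecc.py
```

```text
ecc 0.881 rot 0.007 stand [ 0.5373 -0.3722 -0.0305] rms px 0.53
-59 [ 0.5355 -0.4312  0.    ]
-20 [ 0.5367 -0.3922  0.    ]
20 [ 0.538  -0.3522  0.    ]
59 [ 0.5391 -0.3132  0.    ]
```

```bash
python3 go.py .5365 -.351 .25 .98 .88
```

```text
clock 27.47 p [ 0.5219 -0.0345  0.2622] w 0.106 F [ 0.4 -0.3 -1.7] q [ 0.04 -0.04 -1.02 -0.18 -0.48  0.44]
travel cm [-10.97 -25.46  15.39] rotvec [-0.001  0.006  0.   ]
travel in target axes [-11.07 -25.47  15.3 ] zdir [ 0.64 -0.43 -0.64]
```

```bash
python3 -m pendant '[{"rotation":[0,0,0],"travel":[-1.1,-2.55,1.54],"hand":0},{"rotation":[0,0,0],"travel":[-1.1,-2.55,1.54],"hand":0},{"rotation":[0,0,0],"travel":[-1.1,-2.55,1.54],"hand":0},{"rotation":[0,0,0],"travel":[-1.1,-2.55,1.54],"hand":0},{"rotation":[0,0,0],"travel":[-1.1,-2.55,1.54],"hand":0},{"rotation":[0,0,0],"travel":[-1.1,-2.55,1.54],"hand":0},{"rotation":[0,0,0],"travel":[-1.1,-2.55,1.54],"hand":0},{"rotation":[0,0,0],"travel":[-1.1,-2.55,1.54],"hand":0},{"rotation":[0,0,0],"travel":[-1.1,-2.55,1.54],"hand":0},{"rotation":[0,0,0],"travel":[-1.1,-2.55,1.54],"hand":0}]'>/dev/null
python3 -m pendant '[{"rotation":[0,0,0],"travel":[0,0,0],"hand":0},{"rotation":[0,0,0],"travel":[0,0,0],"hand":0},{"rotation":[0,0,0],"travel":[0,0,0],"hand":0}]'>/dev/null
python3 go.py .5365 -.351 .118 .98 .88;python3 sp.py; python3 ecc.py
```

```text
clock 28.55 p [ 0.5351 -0.3514  0.2488] w 0.102 F [-0.7  0.8 -0.4] q [-0.75  0.12 -0.92 -0.35  0.12 -0.1 ]
travel cm [10.06  0.12  8.37] rotvec [-0.001  0.004  0.   ]
travel in target axes [10.02  0.11  8.41] zdir [ 0.64 -0.43 -0.64]
comps [[329, 240, 4, 9, 30], [290, 280, 16, 8, 72], [366, 280, 7, 20, 93], [362, 317, 7, 32, 132]] tcp px [366. 302.] exp foot [363. 345.] tip [367. 280.]
comps [[572, 271, 20, 12, 156]] tcp px [571. 279.] exp foot [540. 284.] tip [589. 277.]
ecc 0.482 rot 0.061 stand [ 0.4237 -0.436  -0.0791] rms px 1.13
-59 [ 0.419  -0.4948  0.    ]
-20 [ 0.4221 -0.4559  0.    ]
20 [ 0.4253 -0.416   0.    ]
59 [ 0.4283 -0.3771  0.    ]
```

```bash
python3 -m pendant '[{"rotation":[0,0,0],"travel":[1.7,0.02,1.42],"hand":0},{"rotation":[0,0,0],"travel":[1.7,0.02,1.42],"hand":0},{"rotation":[0,0,0],"travel":[1.7,0.02,1.42],"hand":0},{"rotation":[0,0,0],"travel":[1.7,0.02,1.42],"hand":0},{"rotation":[0,0,0],"travel":[1.5,0.02,1.25],"hand":0},{"rotation":[0,0,0],"travel":[1.2,0,1],"hand":0},{"rotation":[0,0,0],"travel":[0.5,0,0.4],"hand":0},{"rotation":[0,0,0],"travel":[0,0,0],"hand":0},{"rotation":[0,0,0],"travel":[0,0,0],"hand":0},{"rotation":[0,0,0],"travel":[0,0,0],"hand":0}]'
python3 go.py .5365 -.351 .118 .98 .88; python3 sp.py
```

```text
clock: 29.53
position: [0.5375, -0.3512, 0.1203]
eef_rot: [[-0.525, 0.557, 0.644], [0.35, 0.831, -0.432], [-0.775, -0.002, -0.631]]
contact_force: [0.5, -0.9, -1.0]
width: 0.104
finger_force: 42.5
clock 29.53 p [ 0.5375 -0.3512  0.1203] w 0.104 F [ 0.5 -0.9 -1. ] q [-0.75  0.45 -1.04 -0.8   0.12 -0.1 ]
travel cm [ 0.24 -0.04  0.07] rotvec [-0.001  0.007  0.002]
travel in target axes [ 0.24 -0.04  0.07] zdir [ 0.64 -0.43 -0.64]
comps [[364, 339, 6, 18, 76], [361, 371, 6, 17, 59], [386, 374, 26, 44, 378]] tcp px [364. 358.] exp foot [362. 393.] tip [365. 339.]
comps [[557, 265, 18, 19, 134], [532, 276, 15, 11, 102]] tcp px [531. 283.] exp foot [509. 287.] tip [544. 282.]
```

```bash
python3 -m pendant '[{"rotation":[0,0,0],"travel":[0.3,0,0.25],"hand":0},{"rotation":[0,0,0],"travel":[0,0,0],"hand":0.26},{"rotation":[0,0,0],"travel":[0,0,0],"hand":0.26},{"rotation":[0,0,0],"travel":[0,0,0],"hand":0.26},{"rotation":[0,0,0],"travel":[0.64,0,-0.77],"hand":0.26},{"rotation":[0,0,0],"travel":[1.28,0,-1.54],"hand":0.26},{"rotation":[0,0,0],"travel":[1.28,0,-1.54],"hand":0.26},{"rotation":[0,0,0],"travel":[0,0,-3],"hand":0.26},{"rotation":[0,0,0],"travel":[0,0,-3.5],"hand":0.26},{"rotation":[0,0,0],"travel":[0,0,-3.5],"hand":0.26}]' >/dev/null
python3 -m pendant '[{"rotation":[0,0,0],"travel":[0,0,-3.5],"hand":0.26},{"rotation":[0,0,0],"travel":[0,0,-3.5],"hand":0.26},{"rotation":[0,0.12,0],"travel":[0,0,0],"hand":0.26},{"rotation":[0,0.12,0],"travel":[0,0,0],"hand":0.26},{"rotation":[0,0.12,0],"travel":[0,0,0],"hand":0.26},{"rotation":[0,0.12,0],"travel":[0,0,0],"hand":0.26},{"rotation":[0,0.12,0],"travel":[0,0,0],"hand":0.26},{"rotation":[0,0.12,0],"travel":[0,0,0],"hand":0.26},{"rotation":[0,0.12,0],"travel":[0,0,0],"hand":0.26},{"rotation":[0,0.06,0],"travel":[0,0,0],"hand":0.26}]' >/dev/null
python3 -m pendant '[{"rotation":[0,0,-0.12],"travel":[0,0,0],"hand":0.28},{"rotation":[0,0,-0.12],"travel":[0,0,0],"hand":0.28},{"rotation":[0,0,-0.12],"travel":[0,0,0],"hand":0.28},{"rotation":[0,0,-0.12],"travel":[0,0,0],"hand":0.28},{"rotation":[0,0,-0.012],"travel":[0,0,0],"hand":0.28},{"rotation":[0,0,0],"travel":[0,0,0],"hand":0.28}]' >/dev/null
python3 go.py .5242 .0054 .072 1.472; python3 ecc.py
```

```text
clock 31.8 p [ 0.3903 -0.2534  0.2227] w 0.281 F [-0.3 -0.3 -0.7] q [-0.74  0.16 -0.49  0.88  0.01 -0.64]
travel cm [-10.09  27.41  14.92] rotvec [-0.021  0.04  -0.003]
travel in target axes [-10.77  27.07  15.07] zdir [ 0.  0. -1.]
ecc 0.816 rot -0.008 stand [ 0.5375 -0.3714 -0.0148] rms px 0.54
-59 [ 0.5366 -0.4304  0.    ]
-20 [ 0.5372 -0.3914  0.    ]
20 [ 0.5378 -0.3514  0.    ]
59 [ 0.5384 -0.3124  0.    ]
```

```bash
python3 -m pendant '[{"rotation":[-0.021,0.04,0],"travel":[0,0,0],"hand":0.28},{"rotation":[0,0,0],"travel":[-1.2,3.0,0],"hand":0.28},{"rotation":[0,0,0],"travel":[-1.2,3.0,0],"hand":0.28},{"rotation":[0,0,0],"travel":[-1.2,3.0,0],"hand":0.28},{"rotation":[0,0,0],"travel":[-1.2,3.0,0],"hand":0.28},{"rotation":[0,0,0],"travel":[-1.2,3.0,0],"hand":0.28},{"rotation":[0,0,0],"travel":[-1.2,3.0,0],"hand":0.28},{"rotation":[0,0,0],"travel":[-1.2,3.0,0],"hand":0.28},{"rotation":[0,0,0],"travel":[-1.2,3.0,0],"hand":0.28},{"rotation":[0,0,0],"travel":[-1.2,3.0,0],"hand":0.28}]'>/dev/null
python3 -m pendant '[{"rotation":[0,0,0],"travel":[0,0,2],"hand":0.28},{"rotation":[0,0,0],"travel":[0,0,3],"hand":0.28},{"rotation":[0,0,0],"travel":[0,0,0],"hand":0.28},{"rotation":[0,0,0],"travel":[0,0,0],"hand":0.28},{"rotation":[0,0,0],"travel":[0,0,0],"hand":0.28}]'>/dev/null
python3 go.py .5242 .0054 .072 1.472
python3 - <<'E'
from h import *
t=cam("top");f=t["frame"].astype(int);m=((f[...,2]-f[...,0]>38)&(f[...,2]>90)).astype(np.uint8)
n,l,s,c=cv2.connectedComponentsWithStats(m[230:360,450:640]);print([(s[i].tolist(),c[i].round()+[450,230]) for i in range(1,n) if s[i][4]>15])
for y in(-.4304,-.3514):print(proj(t,[[.537,y,.013],[.537,y,.08],[.537,y,.14]]).round())
E
```

```text
clock 33.1 p [0.5252 0.0039 0.1739] w 0.283 F [0.1 0.6 0.7] q [-0.13  0.35 -0.37  0.85 -0.   -0.03]
travel cm [ 0.12  0.14 10.19] rotvec [-0.     0.    -0.002]
travel in target axes [ 0.11  0.14 10.19] zdir [ 0.  0. -1.]
[([65, 42, 19, 16, 118], array([524., 280.]))]
[[548. 288.]
 [565. 286.]
 [584. 284.]]
[[507. 287.]
 [522. 285.]
 [537. 283.]]
```

```bash
python3 -m pendant '[{"rotation":[0,0,0],"travel":[0.1,0.14,3],"hand":0.28},{"rotation":[0,0,0],"travel":[0,0,3],"hand":0.28},{"rotation":[0,0,0],"travel":[0,0,2.7],"hand":0.28},{"rotation":[0,0,0],"travel":[0,0,1.5],"hand":0.28},{"rotation":[0,0,0],"travel":[0,0,0],"hand":0.28},{"rotation":[0,0,0],"travel":[0,0,0],"hand":0},{"rotation":[0,0,0],"travel":[0,0,0],"hand":0},{"rotation":[0,0,0],"travel":[0,0,0],"hand":0},{"rotation":[0,0,0],"travel":[0,0,0],"hand":0},{"rotation":[0,0,0],"travel":[0,0,0],"hand":0}]' 40
python3 -m pendant '[{"rotation":[0,0,0],"travel":[0,0,-1],"hand":0},{"rotation":[0,0,0],"travel":[0,0,-2],"hand":0},{"rotation":[0,0,0],"travel":[0,0,-2.5],"hand":0},{"rotation":[0,0,0],"travel":[0,0,-2.5],"hand":0},{"rotation":[0,0,0],"travel":[0,0,-2.5],"hand":0},{"rotation":[0,0,0],"travel":[0,0,-2.5],"hand":0},{"rotation":[0,0,0],"travel":[0,0,-2.5],"hand":0},{"rotation":[0,0,0],"travel":[0,0,-2.5],"hand":0},{"rotation":[0,0,0],"travel":[0,0,-2],"hand":0},{"rotation":[0,0,0],"travel":[0,0,0],"hand":0}]' 40
python3 -m pendant '[{"rotation":[0,0,0],"travel":[0,-2.8,0],"hand":0},{"rotation":[0,0,0],"travel":[0,-2.8,0],"hand":0},{"rotation":[0,0,0],"travel":[0,-2.8,0],"hand":0},{"rotation":[0,0,0],"travel":[0,-2.8,0],"hand":0},{"rotation":[0,0,0],"travel":[0,-2.8,0],"hand":0},{"rotation":[0,0,0],"travel":[0,-2.8,0],"hand":0},{"rotation":[0,0,0],"travel":[0,-2.8,0],"hand":0},{"rotation":[0,0,0],"travel":[0,-2.8,0],"hand":0},{"rotation":[0,0,0],"travel":[0,-2.8,0],"hand":0},{"rotation":[0,0,0],"travel":[0,0,0],"hand":0}]' >/dev/null
python3 -m pendant '[{"rotation":[0,0,0.12],"travel":[0,0,0],"hand":0},{"rotation":[0,0,0.12],"travel":[0,0,0],"hand":0},{"rotation":[0,0,0.12],"travel":[0,0,0],"hand":0},{"rotation":[0,0,0.12],"travel":[0,0,0],"hand":0},{"rotation":[0,0,0.12],"travel":[0,0,0],"hand":0},{"rotation":[0,0,0.12],"travel":[0,0,0],"hand":0},{"rotation":[0,0,0.12],"travel":[0,0,0],"hand":0},{"rotation":[0,0,0.03],"travel":[0,0,0],"hand":0},{"rotation":[0,-0.12,0],"travel":[0,0,0],"hand":0},{"rotation":[0,-0.12,0],"travel":[0,0,0],"hand":0}]' 40 >/dev/null
python3 -m pendant '[{"rotation":[0,-0.12,0],"travel":[0,0,0],"hand":0},{"rotation":[0,-0.12,0],"travel":[0,0,0],"hand":0},{"rotation":[0,-0.12,0],"travel":[0,0,0],"hand":0},{"rotation":[0,-0.12,0],"travel":[0,0,0],"hand":0},{"rotation":[0,-0.12,0],"travel":[0,0,0],"hand":0},{"rotation":[0,-0.06,0],"travel":[0,0,0],"hand":0},{"rotation":[0,0,0],"travel":[0,0,0],"hand":0},{"rotation":[0,0,0],"travel":[0,0,0],"hand":0}]' >/dev/null
python3 go.py .537 -.301 .25 .602 .88; python3 sp.py
```

```text
clock: 33.98
position: [0.5251, 0.0055, 0.0723]
eef_rot: [[-0.995, 0.099, 0.002], [0.099, 0.995, -0.001], [-0.002, -0.0, -1.0]]
contact_force: [-0.5, 1.0, 0.6]
width: 0.107
finger_force: 42.5
clock: 34.82
position: [0.5263, 0.0056, 0.2765]
eef_rot: [[-0.995, 0.099, 0.008], [0.099, 0.995, -0.001], [-0.008, -0.001, -1.0]]
contact_force: [0.3, 0.1, 0.2]
width: 0.107
finger_force: 42.4
clock 37.15 p [ 0.4988 -0.244   0.2696] w 0.103 F [ 0.5 -0.8  0.3] q [-0.36 -0.   -0.95 -0.16 -0.45  0.41]
travel cm [-2.86 -0.09  6.54] rotvec [ 0.    -0.     0.002]
travel in target axes [-2.86 -0.08  6.54] zdir [ 0.44 -0.64 -0.64]
comps [[243, 215, 16, 12, 95], [311, 234, 11, 21, 130], [323, 240, 21, 64, 570], [272, 253, 17, 40, 243], [286, 269, 20, 20, 228], [314, 269, 8, 33, 170]] tcp px [315. 256.] exp foot [317. 299.] tip [315. 233.]
comps [[505, 293, 16, 17, 151]] tcp px [503. 303.] exp foot [480. 304.] tip [517. 302.]
```

```bash
python3 -m pendant '[{"rotation":[0,0,0],"travel":[-1.43,-0.04,3.25],"hand":0},{"rotation":[0,0,0],"travel":[-1.43,-0.04,3.25],"hand":0},{"rotation":[0,0,0],"travel":[0,0,0],"hand":0},{"rotation":[0,0,0],"travel":[0,0,0],"hand":0},{"rotation":[0,0,0],"travel":[0,0,0],"hand":0}]'>/dev/null
python3 go.py .537 -.301 .117 .602 .88
```

```text
clock 37.67 p [ 0.5378 -0.3028  0.2517] w 0.106 F [-1.1 -0.4 -0.2] q [-0.46  0.13 -0.88 -0.25 -0.39  0.34]
travel cm [10.52  0.05  8.41] rotvec [-0.001  0.002 -0.   ]
travel in target axes [10.5   0.04  8.44] zdir [ 0.44 -0.64 -0.64]
```

```bash
python3 -m pendant '[{"rotation":[0,0,0],"travel":[1.8,0.01,1.44],"hand":0},{"rotation":[0,0,0],"travel":[1.8,0.01,1.44],"hand":0},{"rotation":[0,0,0],"travel":[1.8,0.01,1.44],"hand":0},{"rotation":[0,0,0],"travel":[1.8,0.01,1.44],"hand":0},{"rotation":[0,0,0],"travel":[1.5,0.01,1.2],"hand":0},{"rotation":[0,0,0],"travel":[1.2,0,0.96],"hand":0},{"rotation":[0,0,0],"travel":[0.6,0,0.5],"hand":0},{"rotation":[0,0,0],"travel":[0,0,0],"hand":0},{"rotation":[0,0,0],"travel":[0,0,0],"hand":0},{"rotation":[0,0,0],"travel":[0,0,0],"hand":0}]'
python3 go.py .537 -.301 .117 .602 .88; python3 sp.py
```

```text
clock: 38.5
position: [0.5369, -0.3007, 0.1176]
eef_rot: [[-0.36, 0.825, 0.437], [0.523, 0.566, -0.638], [-0.773, -0.001, -0.635]]
contact_force: [-1.2, -2.3, -2.5]
width: 0.108
finger_force: 41.5
clock 38.5 p [ 0.5369 -0.3007  0.1176] w 0.108 F [-1.2 -2.3 -2.5] q [-0.45  0.45 -1.01 -0.7  -0.39  0.34]
travel cm [ 0.03 -0.01  0.07] rotvec [-0.001  0.003  0.001]
travel in target axes [ 0.03 -0.01  0.07] zdir [ 0.44 -0.64 -0.64]
comps [[338, 275, 6, 10, 38], [327, 277, 7, 7, 29], [347, 318, 10, 19, 108], [348, 350, 5, 21, 79], [367, 353, 30, 33, 298]] tcp px [350. 337.] exp foot [349. 372.] tip [351. 319.]
comps [[526, 269, 13, 11, 68], [503, 275, 12, 14, 98]] tcp px [501. 283.] exp foot [482. 287.] tip [512. 282.]
```

```bash
python3 -m pendant '[{"rotation":[0,0,0],"travel":[0,0,0],"hand":0.22},{"rotation":[0,0,0],"travel":[0,0,0],"hand":0.22},{"rotation":[0,0,0],"travel":[0,0,0],"hand":0.22},{"rotation":[0,0,0],"travel":[0,0,0],"hand":0.22},{"rotation":[0,0,0],"travel":[0.64,0,-0.77],"hand":0.22},{"rotation":[0,0,0],"travel":[1.28,0,-1.54],"hand":0.22},{"rotation":[0,0,0],"travel":[1.28,0,-1.54],"hand":0.22},{"rotation":[0,0,0],"travel":[0,0,-3],"hand":0.22},{"rotation":[0,0,0],"travel":[0,0,-3.5],"hand":0.22},{"rotation":[0,0,0],"travel":[0,0,-3.5],"hand":0.22}]' >/dev/null
python3 -m pendant '[{"rotation":[0,0,0],"travel":[0,0,-3],"hand":0.22},{"rotation":[0,0,0],"travel":[0,2,-3],"hand":0.22},{"rotation":[0,0,0],"travel":[0,0,-2],"hand":0.22},{"rotation":[0,0.12,0],"travel":[0,0,0],"hand":0.22},{"rotation":[0,0.12,0],"travel":[0,0,0],"hand":0.22},{"rotation":[0,0.12,0],"travel":[0,0,0],"hand":0.22},{"rotation":[0,0.12,0],"travel":[0,0,0],"hand":0.22},{"rotation":[0,0,0],"travel":[0,0,0],"hand":0.22},{"rotation":[0,0,0],"travel":[0,0,0],"hand":0.22}]'
python3 - <<'E'
from h import *
t=cam("top");s=cam("side")
a=cv2.resize(t["frame"][235:345,440:610],(510,330),interpolation=2);b=cv2.resize(s["frame"][270:470,290:440],None,fx=2.7,fy=2.7,interpolation=2)[:540]
c=cv2.resize(t["frame"][120:400,80:480],None,fx=.98,fy=.98);c=cv2.resize(c,(380,260))
o=np.zeros((600,790*1,3),np.uint8);o[:260,:380]=c;o[262:262+270,:380]=cv2.resize(a,(380,270));o[:540,385:385+b.shape[1]]=b[:, :405]
cv2.imwrite("pics/fin.png",o)
E
python3 ecc.py
```

```text
clock: 40.18
position: [0.4475, -0.1342, 0.2311]
eef_rot: [[-0.517, 0.825, 0.228], [0.755, 0.565, -0.333], [-0.403, 0.0, -0.915]]
contact_force: [-0.1, -0.2, -0.4]
width: 0.22
finger_force: 0.0
ecc 0.509 rot 0.087 stand [ 0.5123 -0.3446 -0.1089] rms px 0.54
-59 [ 0.5059 -0.4033  0.    ]
-20 [ 0.5101 -0.3645  0.    ]
20 [ 0.5145 -0.3248  0.    ]
59 [ 0.5187 -0.286   0.    ]
```

View pics/fin.png

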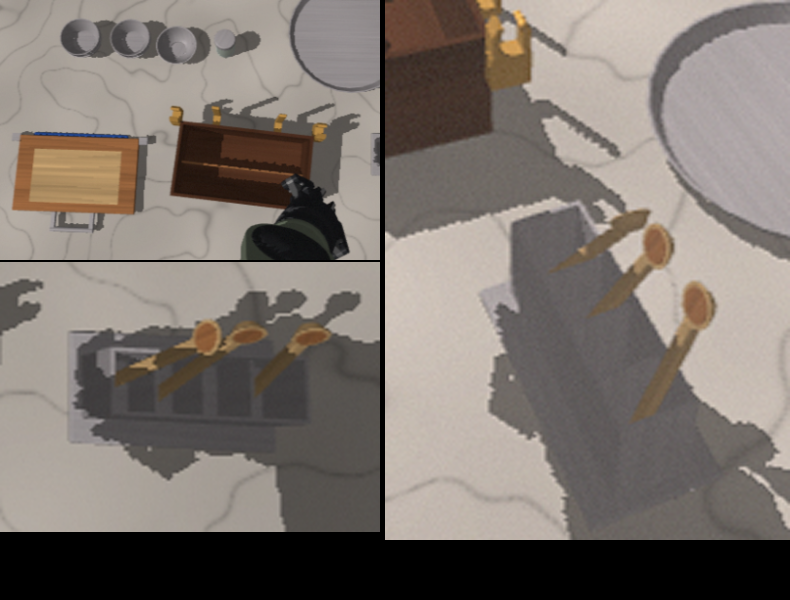

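Run:
```python
from h import *
t=cam("top");s=cam("side")
for n,a,b in(("3",(207,336),(633,219)),("2",(247,335),(657,245)),("0",(312,338),(697,305))):
    ua=np.array([a[0]/2.235+440,(a[1]-262)/2.4545+235]);ub=np.array([(b[0]-385)/2.7+290,b[1]/2.7+270])
    r=least_squares(lambda P:np.r_[proj(t,P)[0]-ua,proj(s,P)[0]-ub],[.55,-.35,.12]);P=r.x
    print(n,P.round(3),"res",np.abs(r.fun).max().round(1),"lean from height",np.arccos(min(1,(P[2]-.012)/.1285)).round(2), [ (c,np.linalg.norm(P[:2]-[.537,c]).round(3)) for c in(-.4304,-.3514,-.3124)])
```

```text
3 [ 0.569 -0.354  0.124] res 0.2 lean from height 0.52 [(-0.4304, np.float64(0.083)), (-0.3514, np.float64(0.032)), (-0.3124, np.float64(0.052))]
2 [ 0.57  -0.381  0.13 ] res 0.2 lean from height 0.4 [(-0.4304, np.float64(0.059)), (-0.3514, np.float64(0.044)), (-0.3124, np.float64(0.076))]
0 [ 0.568 -0.429  0.134] res 0.2 lean from height 0.32 [(-0.4304, np.float64(0.031)), (-0.3514, np.float64(0.083)), (-0.3124, np.float64(0.12))]
```

Run:
```python
from h import *
t=cam("top");s=cam("side")
T=lambda a:np.c_[np.array(a)[:,0]/2.235+440,(np.array(a)[:,1]-262)/2.4545+235]
S=lambda b:np.c_[(np.array(b)[:,0]-385)/2.7+290,np.array(b)[:,1]/2.7+270]
# per spoon: handle axis pts top, bowl centre top, handle axis side, bowl centre side
D={"3":([(118,380),(150,366)],(207,336),[(558,268),(600,242)],(633,219)),
   "2":([(162,393),(200,366)],(247,335),[(593,312),(622,284)],(657,245)),
   "0":([(258,390),(280,364)],(312,338),[(637,415),(668,357)],(697,305))}
def dist(p,a,b):
    d=(b-a)/np.linalg.norm(b-a);return (p-a)@np.array([-d[1],d[0]])
for n,(th,tb,sh,sb) in D.items():
    th,sh=T(th),S(sh);tb,sb=T([tb])[0],S([sb])[0]
    def f(q):
        F=np.array([q[0],q[1],.013]);u=np.array([q[2],q[3],np.sqrt(max(1e-6,1-q[2]**2-q[3]**2))]);C=F+.1285*u
        o=[]
        for d,h,b in((t,th,tb),(s,sh,sb)):
            pf,pc=proj(d,[F,C]);o+=[*(pc-b),*[dist(x,pf,pc) for x in h]]
        return np.array(o)
    r=least_squares(f,[.53,-.34,.3,-.2]);print(n,"foot",r.x[:2].round(3),"u",r.x[2:].round(2),"lean",np.arcsin(np.hypot(*r.x[2:])).round(3),"rms",np.sqrt(np.mean(r.fun**2)).round(2))
```

```text
3 foot [ 0.532 -0.299] u [ 0.29 -0.43] lean 0.54 rms 0.28
2 foot [ 0.528 -0.35 ] u [ 0.33 -0.25] lean 0.424 rms 0.23
0 foot [ 0.526 -0.429] u [0.33 0.  ] lean 0.341 rms 0.46
```

```bash
python3 -c "
from workcell import *
print(finish_job())"
```

```text
the job is handed in; nothing more can be done
None
```

I handed the job in and got no verdict back: the lid lies flat about 13 mm off the trivet's centre, and all three spoons present stand handle down in the stand (one leans about 0.54 rad, limit 0.6). In the last pictures the stand was upright and the salt and katori were where they started.

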